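# Take the phone jobs over to the bench rack in turn

### The job

Four phone jobs stand on edge in the wooden incoming rack in the order they are to be repaired. Move all four into the empty steel wire rack in the same left-to-right order as they stood, one in each slot, each standing on its long edge, the same edge down as before, fully down in its slot and about centred front to back. They are fragile: set them down, do not drop them.

Things in the scene. Friction and masses are not known exactly. Their poses are not given: they have to be found in the camera images.
- dark_phone: complete black phone, 158 x 75 x 8 mm, about 175 g, loose; stands on its long edge, 75 mm upright, in a slot of the incoming rack. Origin: centre of its flat back, 37.5 mm above the edge it stands on. x along its length, y up as it stands, z from the back through its thickness (middle of the thickness at z = 4 mm).
- bare_shell: opened phone: its bare back shell with battery and metal shield plate, 150 x 70 x 6 mm, about 80 g, loose; stands on its long edge, 70 mm upright, in a slot of the incoming rack. Origin: centre of its flat back, 35 mm above the edge it stands on. x along its length, y up as it stands, z from the back through its thickness (middle of the thickness at z = 3 mm).
- cased_phone: phone in a dark case with slots in its back, 150 x 72 x 9 mm, about 140 g, loose; stands on its long edge, 72 mm upright, in a slot of the incoming rack. Origin: centre of its flat back, 36 mm above the edge it stands on. x along its length, y up as it stands, z from the back through its thickness (middle of the thickness at z = 4.5 mm).
- small_phone: small grey phone with a dark screen, 128 x 64 x 9 mm, about 120 g, loose; stands on its long edge, 64 mm upright, in a slot of the incoming rack. Origin: centre of its flat back, 32 mm above the edge it stands on. x along its length, y up as it stands, z from the back through its thickness (middle of the thickness at z = 4.5 mm).
- block_dark_phone: wooden slot block, fixed, in which the black phone starts; the four are alike. Origin: centre of its underside; x along the slot, y across it, z up. Slot floor at z = 8 mm. A pair of prongs (12 mm thick) at x = -34 mm and one at x = +34 mm, 12 mm clear between the two prongs of a pair, flaring to 30 mm at their tips at z = 56 mm; free between the pairs.
- block_bare_shell: wooden slot block, fixed, in which the opened phone shell starts; the four are alike. Origin: centre of its underside; x along the slot, y across it, z up. Slot floor at z = 8 mm. A pair of prongs (12 mm thick) at x = -34 mm and one at x = +34 mm, 12 mm clear between the two prongs of a pair, flaring to 30 mm at their tips at z = 56 mm; free between the pairs.
- block_cased_phone: wooden slot block, fixed, in which the cased phone starts; the four are alike. Origin: centre of its underside; x along the slot, y across it, z up. Slot floor at z = 8 mm. A pair of prongs (12 mm thick) at x = -34 mm and one at x = +34 mm, 12 mm clear between the two prongs of a pair, flaring to 30 mm at their tips at z = 56 mm; free between the pairs.
- block_small_phone: wooden slot block, fixed, in which the small phone starts; the four are alike. Origin: centre of its underside; x along the slot, y across it, z up. Slot floor at z = 8 mm. A pair of prongs (12 mm thick) at x = -34 mm and one at x = +34 mm, 12 mm clear between the two prongs of a pair, flaring to 30 mm at their tips at z = 56 mm; free between the pairs.
- incoming_rack: wooden board, 124 x 236 x 12 mm, fixed, that carries the four slot blocks in a row. Origin: centre of its underside, on the worktop; x ahead along the slots, y along the row to its left end as the robot sees it, z up. Slot middles at y = +81, +27, -27, -81 mm, slot floor at z = 20 mm.
- bench_rack: steel wire rack, 77 x 224 x 60 mm, fixed, empty. Origin: centre of underside, on the worktop; x ahead along the slots, y to its left end as the robot sees it. Four slots at y = +81, +27, -27, -81 mm between wire hoops at x = -34 and +34 mm (free between): 12 mm clear up to z = 36, flaring to 29 mm at the hoop tops, z = 60 mm. Things stand on rails under the hoops, tops at z = 10 mm.

How it is judged:
By the outcome, as a careful person would: the job done as asked, in the order asked, and still so for the second after the job is handed in, with the robot touching nothing.
It also fails if it takes over 109 s, if anything falls off the work surface, if the arm or the gripper's body presses on something with over 40 N, if the wrist force passes 120 N, or if a joint passes its speed limit or range.

### The arm

A 6-joint arm with a two-finger parallel gripper is mounted at the origin on a cart in front of the work surface, level with it; the furniture and walls round the work are solid. World frame = base frame: x ahead of the robot, y to its left, z up, the work surface at z = 0. Lengths are in m, angles in rad, forces in N, time in s.
With the tool pointing down it reaches from about 0.375 to 0.975 m from the base axis. Payload 3.8 kg.
Tool frame: the origin (TCP) lies at the very end of the fingers, on their centre line; the grasp point (between the pads) lies 19 mm behind it; z points along the fingers, y is the line along which they close (so a half turn about z gives the same grasp; the last joint's range is limited). The gripper opens to 88 mm and grips with 3 to 60 N. Pads are 18 mm wide; open, the fingers measure 123 mm over their backs; the gripper's body (75 mm by 187 mm) begins 45 mm behind the grasp point.
Start: joints at [-1.165, 0.264, 1.604, -0, 1.274, -0.037], TCP at [0.289, -0.61, 0.207] pointing down, gripper open.
Joint ranges: [-2.63, 2.63], [-0.94, 2.18], [0.31, 2.57], [-1.31, 4.45], [0, 2.66], [-2.55, 2.55]. Speed limits (rad/s): [2.57, 2.57, 3.14, 3.14, 3.14, 3.14].

### API

Orientations are given as a 3x3 rotation matrix whose columns are the frame's x, y, z axes.
In Python, from cell import monitor, cams, job gives the robot as it stands.
- The arm moves only by the tool arm_command, never from a script. Its argument "commands" is a list of rows, each a list of 2 entries, a list of its own where there are three numbers: the shift along the world's x, y, z in units of 30 mm (1.0 is 30 mm), then the turn, a rotation vector about the world's x, y, z in units of 6 degrees (1.0 is 6 degrees). In form: [[[dx, dy, dz], [rx, ry, rz]], ...]. A call has 1 to 5 rows; each row shifts and turns the commanded pose from where the row before left it; what a row does not reach is not made up. A row lasts 1/10 s, in which the tool goes at most 50 mm and 8.59 degrees, less where a joint would pass 70% of its speed; a pose out of reach is approached as far as the arm can. A call is refused whole if a number of a shift passes 1 or a number of a turn 1, either way. A call with a gripper value outside its range is refused whole. "jaw" is the finger opening in mm, from 0 to 88.1, set as the call begins (left out, the last holds). The fingers move at their own pace and stop on an object; "newtons" is the grip in N (left out, the last holds). Time passes only in rows, so rows that do not move let the fingers close. It gives the time, the measured TCP pose, the force, the opening and the grip force at its end, in the units of the state.
- monitor.get_state(): the state, without advancing time (a new reading comes with each control period).
- cams.read_camera(name): name is "scene" or "top"; returns a dict with "pixels" (400x640x3 uint8, red, green, blue), "range_z" (400x640 float32, m along the optical axis (not along the pixel's ray), 0 where there is no reading), "K" (3x3 intrinsics, pixels), "distortion" ([k1, k2, p1, p2, k3] as OpenCV has them; the pictures are not rectified), "R" (3x3) and "t" (3): a world point X has camera coordinates R X + t. Camera axes: x right, y down, z forward; pixel columns grow to the right and rows downward; lengths in m; the calibration is good to about 2 mm. A picture is of the moment at which its call begins.
- job.close_job(): hands the job in; it is judged then, once.
The state is a dict: "time": time; "joint_positions": joint angles; "qd": joint speeds; "tau": joint torques, N m; "ee_pos": TCP position; "tcp_rot": TCP orientation; "ft_force": force on the tool from outside, world axes, zero at the start; "torque": the same for the moment, N m; "grip_width": finger opening in m; "grasp_force": force on a finger pad.
Only numpy, scipy, OpenCV 4.12 (cv2) and the standard library are available. Lean on these libraries where they do the work, as an engineer would, in place of code of your own. Each camera call takes 0.05 s, during which the arm holds its last target. There are 200 camera calls.

## Working session

There is one attempt and no reset: what is moved stays moved. The work goes in short steps, Python scripts to look and compute and a tool call to move; the robot and the scene stay as the last step left them, time stands still between calls to the robot, and variables do not carry over. Pictures are saved under pics/ and viewed, at most 14 in all, crops included, and the job is handed in when it is done.

Besides the shell and the picture viewer there is one more tool, called after "Call:" as name(argument=value, ...), one argument or row to a line, values as JSON. arm_command: Moves the arm, as the interface text tells. Its arguments: {"type":"object","properties":{"commands":{"type":"array","items":{"type":"array"}},"jaw":{"type":"number"},"newtons":{"type":"number"}},"required":["commands"]}

```bash
mkdir -p pics; ls; cat > h.py <<'E'
import numpy as np,cv2
from cell import monitor,cams,job
def cloud(c):
    z=c["range_z"];h,w=z.shape
    v,u=np.mgrid[:h,:w]
    p=cv2.undistortPoints(np.stack([u,v],-1).reshape(-1,1,2).astype(np.float64),np.array(c["K"],float),np.array(c["distortion"],float)).reshape(h,w,2)
    P=np.dstack([p*z[...,None],z])
    W=(P-np.array(c["t"]))@np.array(c["R"])
    W[z==0]=np.nan
    return W
E
python3 - <<'E'
from h import *
for n in("scene","top"):
    c=cams.read_camera(n);cv2.imwrite(f"pics/{n}0.png",c["pixels"][...,::-1]);np.savez(f"{n}0.npz",**c)
    print(n,np.array(c["K"]).round(1).tolist(),(-np.array(c["R"]).T@np.array(c["t"])).round(3),np.array(c["R"]).round(2).tolist())
print(monitor.get_state())
E
```

```text
pics
scene [[400.6, 0.0, 315.8], [0.0, 400.6, 207.0], [0.0, 0.0, 1.0]] [0.124 0.661 0.711] [[-0.85, -0.53, 0.01], [-0.35, 0.55, -0.76], [0.4, -0.65, -0.65]]
top [[370.3, 0.0, 319.2], [0.0, 370.3, 193.2], [0.0, 0.0, 1.0]] [3.340e-01 1.000e-03 1.043e+00] [[-0.02, -1.0, -0.01], [-0.99, 0.02, -0.17], [0.17, 0.01, -0.99]]
{'time': 0.1, 'joint_positions': array([-1.16485307e+00,  2.64696754e-01,  1.60523453e+00, -4.37300477e-05,
        1.27372869e+00, -3.69081131e-02]), 'qd': array([ 0.00023398, -0.00103414, -0.00256038,  0.00021474,  0.00093212,
       -0.00020039]), 'tau': array([ 1.37513467e-05, -5.03620398e+01, -3.58070040e+01,  7.30891060e-02,
        2.33001594e-02, -5.24336099e-05]), 'ee_pos': array([ 0.28894456, -0.60923401,  0.2056014 ]), 'tcp_rot': array([[ 9.03527989e-01,  4.28528229e-01, -8.54769386e-04],
       [ 4.28529080e-01, -9.03526028e-01,  1.88279356e-03],
       [ 3.45238016e-05, -2.06745022e-03, -9.99997862e-01]]), 'ft_force': array([ 0.66629101,  0.21047272, -0.49704397]), 'torque': array([-0.00344493, -0.01011636,  0.00186448]), 'grasp_force': 0.0, 'grip_width': 0.08828591152246687}
```

View pics/scene0.png

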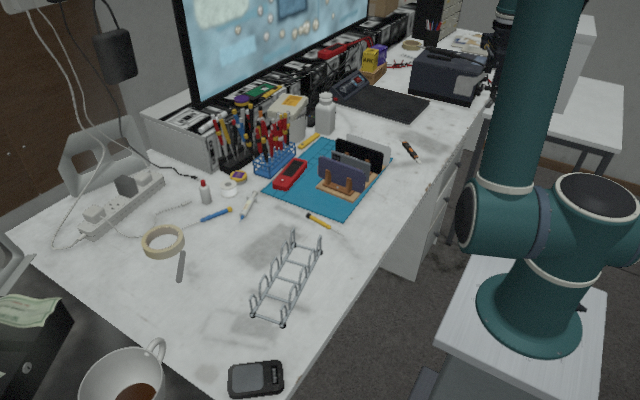

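View pics/top0.png

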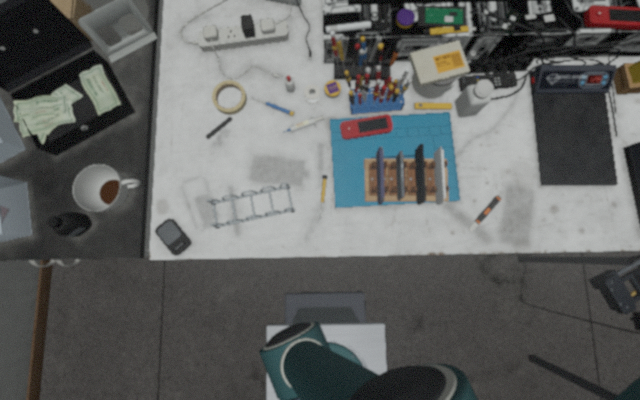

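The scene picture shows the wooden rack at about (350,170) and the wire rack at about (288,280). In the top picture the wooden rack is at (407,181) with phones at columns 380, 400, 420 and 441. The wire rack is at (252,205), slightly turned.

```bash
python3 - <<'E'
from h import *
L={n:dict(np.load(f"{n}0.npz")) for n in("scene","top")}
t=L["top"]["pixels"][...,::-1]; s=L["scene"]["pixels"][...,::-1]
a=cv2.resize(t[140:212,355:459],(780,540),interpolation=cv2.INTER_CUBIC)
cv2.imwrite("pics/c1.png",a)
a=cv2.resize(t[175:235,195:305],(790,431),interpolation=cv2.INTER_CUBIC);cv2.imwrite("pics/c2.png",a)
a=cv2.resize(s[120:210,300:420],(790,592),interpolation=cv2.INTER_CUBIC);cv2.imwrite("pics/c3.png",a)
W=cloud(L["top"])
np.set_printoptions(linewidth=200,suppress=True)
print("top z mm along rows, cols 360-455")
for r in (155,165,175,185,195): print(r,(W[r,362:454,2]*1000).round().astype(int).tolist())
for p in((407,181),(252,205),(380,175),(441,175)): print(p,W[p[1],p[0]].round(3))
for n in L:
    W=cloud(L[n])
    # tall points near incoming rack
    m=(W[...,0]>.3)&(W[...,0]<.7)&(W[...,1]<.0)&(W[...,1]>-.5)&(W[...,2]>.072)&(W[...,2]<.11)
    P=W[m];print(n,m.sum())
    b=np.round(P[:,1]/.006).astype(int)
    for k in np.unique(b)[::-1]:
        q=P[b==k]
        if len(q)>3:print(k*6,len(q),q[:,0].min().round(3),q[:,0].max().round(3),np.median(q[:,1]).round(4),np.median(q[:,2]).round(4))
    m=(W[...,0]>.25)&(W[...,0]<.55)&(W[...,1]<.45)&(W[...,1]>.02)&(W[...,2]>.03)&(W[...,2]<.075)
    P=W[m];print(n,"rack",m.sum(),P.mean(0) if m.any() else 0, P.min(0),P.max(0))
E
```

```text
top z mm along rows, cols 360-455
155 [3, 3, 3, 3, 2, 3, 2, 0, 1, 6, 4, -9223372036854775808, 3, 3, 24, 41, 62, 79, 94, 92, 92, 95, 0, 5, 3, 1, 0, 5, -1, 3, 7, 1, 0, -1, 2, 47, 65, 76, 77, 84, 84, 80, 0, 7, 5, 6, 5, 4, 6, 7, 5, 9, 2, 32, 39, 55, 61, 72, 83, 90, 94, 94, 2, 3, 1, 4, 1, 3, 2, 2, 3, 4, 29, 39, 45, 58, 62, 74, 82, 89, 89, 90, -1, 6, 2, 5, 0, 2, 5, 1, 2, 3]
165 [6, 6, 7, 10, 12, 11, 11, 15, 21, 38, 52, 66, 63, 64, 54, 38, 56, 77, 90, 92, 94, 91, 57, 63, 67, 68, 18, 18, 32, 45, 56, 66, 67, 62, 44, 42, 52, 67, 79, 84, 86, 81, 58, 61, 64, 67, 20, 27, 38, 48, 57, 65, 70, 59, 35, 48, 61, 71, 77, 90, 92, 95, 93, 63, 68, 67, 25, 35, 41, 51, 55, 68, 67, 55, 41, 50, 57, 68, 77, 82, 89, 90, 57, 61, 66, 68, 2, 2, 5, 4, 2, 1]
175 [2, -1, 3, 7, 10, 15, 9, 18, 17, 19, 18, 19, 18, 19, 18, 30, 52, 68, 87, 92, 90, 90, 17, 18, 19, 11, 17, 18, 23, 20, 17, 16, 19, 20, 19, 37, 50, 64, 77, 83, 82, 84, 22, 18, 12, 15, 19, 21, 21, 18, 20, 20, 19, 18, 31, 43, 51, 63, 72, -9223372036854775808, 91, 94, 95, 8, 16, 16, 18, 19, 19, 20, 15, 18, 23, 28, 34, 48, 51, 62, 70, 76, 88, 86, 91, 13, 10, 9, 1, 1
[... 1294 characters left out ...]
0.20711386 0.04890785] [0.41863618 0.08517584 0.03008746] [0.53167636 0.31824283 0.06288039]
top 972
-150 81 0.469 0.606 -0.152 0.0842
-156 133 0.469 0.618 -0.156 0.0915
-162 44 0.483 0.618 -0.1602 0.0907
-204 29 0.485 0.598 -0.2065 0.0789
-210 122 0.481 0.606 -0.2096 0.0824
-216 42 0.484 0.605 -0.2143 0.0813
-258 81 0.467 0.585 -0.2601 0.0841
-264 178 0.467 0.624 -0.2629 0.0927
-270 27 0.478 0.622 -0.2676 0.0925
-312 96 0.465 0.595 -0.3142 0.0824
-318 134 0.467 0.615 -0.3167 0.0881
-324 5 0.558 0.605 -0.3214 0.0867
top rack 249 [0.47354971 0.20292985 0.05213584] [0.41798486 0.08296719 0.03114766] [0.52975495 0.31445977 0.06452407]<stdin>:11: RuntimeWarning: invalid value encountered in cast
```

View pics/c1.png

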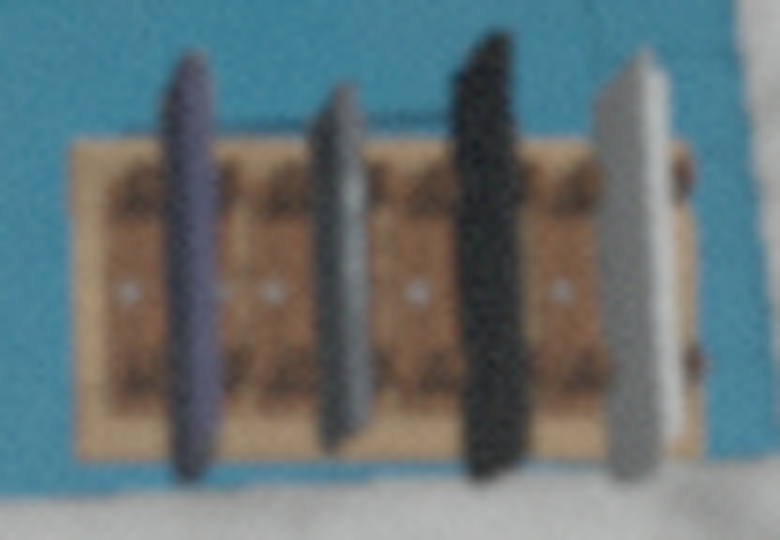

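View pics/c2.png

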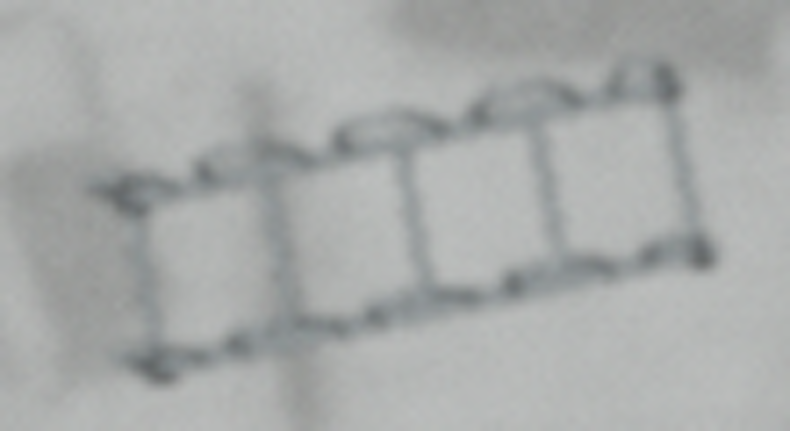

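View pics/c3.png

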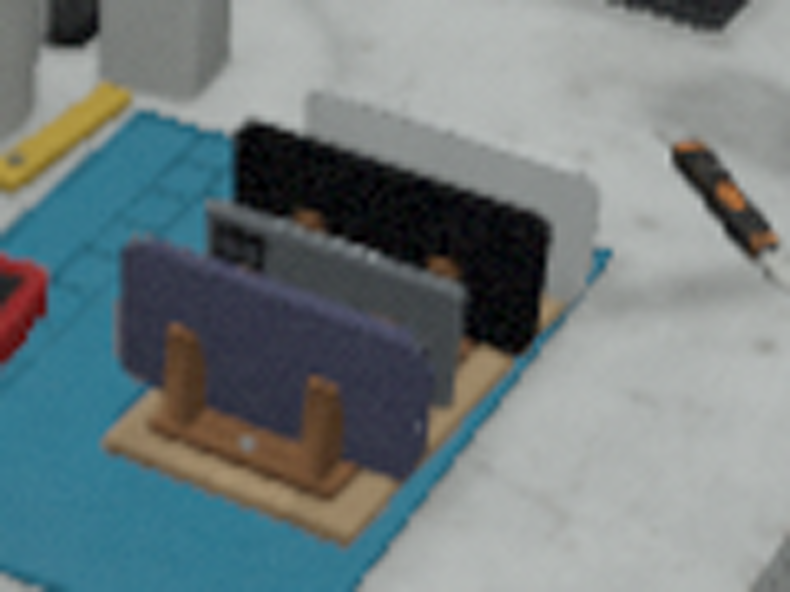

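Left to right I see the cased phone (purple-blue back), the small phone, the dark phone and the bare shell. Crop columns are about 190, 340, 490 and 640. The wire rack is turned about 8° and all its slots are empty. Next I fit the poses.

```bash
cat > fit.py <<'E'
from h import *
from scipy.optimize import minimize
np.set_printoptions(linewidth=200,suppress=True,precision=4)
tops=[.092,.084,.095,.090]; ys=[-.155,-.209,-.262,-.316]
def phone(W,y0,zt):
    m=(abs(W[...,1]-y0)<.02)&(W[...,0]>.4)&(W[...,0]<.7)&(W[...,2]>zt-.006)&(W[...,2]<zt+.006)
    P=W[m]; k=np.polyfit(P[:,0],P[:,1],1); r=P[:,1]-np.polyval(k,P[:,0])
    xc=(np.percentile(P[:,0],1)+np.percentile(P[:,0],99))/2
    return [xc,np.polyval(k,xc),np.degrees(np.arctan(-k[0])),np.ptp(np.percentile(P[:,0],[1,99])),np.ptp(np.percentile(r,[5,95])),np.percentile(P[:,2],60)]
def rack(W,c0=(.474,.205),th0=.1):
    m=(W[...,2]>.022)&(W[...,2]<.07)&(np.hypot(W[...,0]-c0[0],W[...,1]-c0[1])<.15)
    P=W[m]
    def loc(q):
        d=P[:,:2]-q[:2];c,s=np.cos(q[2]),np.sin(q[2]);return d[:,0]*c+d[:,1]*s,-d[:,0]*s+d[:,1]*c
    def cost(q):
        u,v=loc(q)
        # hoop outline half width beyond slot: wire at slot-side 6+2mm (z<36) flaring to 14.5+2 at z=60
        half=np.where(P[:,2]<.036,.008,.008+(P[:,2]-.036)/.024*.0085)
        d=np.abs(v[:,None]-np.array([.081,.027,-.027,-.081])).min(1)
        pen=np.maximum(half-d,0)
        top=np.maximum(np.abs(v)-.112,0)
        return np.minimum((np.abs(np.abs(u)-.034)/.003),3).mean()+ np.minimum(pen/.003,3).mean()*2+np.minimum(top/.003,3).mean()*2
    best=min((minimize(cost,[c0[0]+a,c0[1]+b,t],method="Nelder-Mead",options=dict(xatol=1e-5,fatol=1e-6)) for a in(-.005,.005) for b in(-.012,-.004,.004,.012) for t in(.05,.1,.15,.2)),key=lambda r:r.fun)
    return best.x,best.fun,len(P)
E
cat > f1.py <<'E'
from fit import *
for n in("scene","top"):
    W=cloud(dict(np.load(f"{n}0.npz")))
    for y,z in zip(ys,tops): print(n,np.array(phone(W,y,z)))
    x,f,k=rack(W);print("rack",x,np.degrees(x[2]),f,k)
    # board top corners
    m=(W[...,2]>.008)&(W[...,2]<.016)&(W[...,0]>.45)&(W[...,0]<.65)&(W[...,1]>-.38)&(W[...,1]<-.09)
    P=W[m][:,:2]; 
    r=cv2.minAreaRect((P*1000).astype(np.float32));print("board",r, len(P))
E
python3 f1.py
```

```text
scene [ 0.5444 -0.1533  1.0528  0.1412  0.0104  0.0923]
scene [ 0.544  -0.2072  0.5607  0.1226  0.0074  0.0827]
scene [ 0.5446 -0.2602  1.0085  0.1465  0.0086  0.0926]
scene [ 0.5392 -0.314   0.9915  0.1401  0.0084  0.0877]
rack [0.4749 0.2018 0.1941] 11.11905084107933 0.5110845357029207 602
board ((541.2467041015625, -207.12435913085938), (135.13629150390625, 225.76300048828125), 1.771289348602295) 349
top [ 0.5426 -0.1562  1.0595  0.1388  0.0088  0.0918]
top [ 0.5437 -0.2106  0.7701  0.1218  0.0086  0.0827]
top [ 0.5441 -0.2638  1.0254  0.1483  0.0074  0.0936]
top [ 0.5405 -0.3169  1.0156  0.14    0.0065  0.089 ]
rack [0.474  0.1984 0.194 ] 11.113492806967933 0.602568193790319 265
board ((552.0289916992188, -237.90028381347656), (278.1351623535156, 175.9146270751953), 87.94512176513672) 782
```

Call:
arm_command(
  commands=[
    [[0.837,0.978,0],[0,0,-0.44]],
    [[0.837,0.978,0],[0,0,-0.44]],
    [[0.837,0.978,0],[0,0,-0.44]],
    [[0.837,0.978,0],[0,0,-0.44]],
    [[0.837,0.978,0],[0,0,-0.44]],
  ],
  jaw=34,
  newtons=15,
)

```text
time: 0.6
ee_pos: [0.4153, -0.4616, 0.2062]
tcp_rot: [[0.978, 0.209, -0.001], [0.209, -0.978, 0.001], [-0.0, -0.001, -1.0]]
ft_force: [0.6, -1.0, -0.2]
grip_width: 0.0505
grasp_force: 0.0
```

Call:
arm_command(
  commands=[
    [[0.837,0.978,0],[0,0,-0.44]],
    [[0.837,0.978,0],[0,0,-0.44]],
    [[0.837,0.978,0],[0,0,-0.44]],
    [[0.837,0.978,0],[0,0,-0.44]],
    [[0.837,0.978,0],[0,0,-0.44]],
  ],
)

```text
time: 1.1
ee_pos: [0.5409, -0.315, 0.2063]
tcp_rot: [[1.0, -0.02, -0.001], [-0.02, -1.0, 0.0], [-0.001, -0.0, -1.0]]
ft_force: [-0.0, 0.4, -0.5]
grip_width: 0.0341
grasp_force: 0.0
```

Call:
arm_command(
  commands=[
    [[0,0,0],[0,0,0]],
    [[0,0,0],[0,0,0]],
  ],
)

```text
time: 1.3
ee_pos: [0.5404, -0.3156, 0.2062]
tcp_rot: [[1.0, -0.015, -0.001], [-0.015, -1.0, 0.0], [-0.001, -0.0, -1.0]]
ft_force: [0.0, 0.5, 0.4]
grip_width: 0.0342
grasp_force: 0.0
```

Call:
arm_command(
  commands=[
    [[0,0,-1],[0,0,0]],
    [[0,0,-1],[0,0,0]],
    [[0,0,-1],[0,0,0]],
    [[0,0,-1],[0,0,0]],
    [[0,0,-1],[0,0,0]],
  ],
)

```text
time: 1.8
ee_pos: [0.539, -0.3179, 0.0555]
tcp_rot: [[1.0, -0.019, -0.0], [-0.019, -1.0, -0.0], [-0.0, 0.0, -1.0]]
ft_force: [0.7, 0.6, 1.1]
grip_width: 0.034
grasp_force: 0.0
```

Call:
arm_command(
  commands=[
    [[0,0,0],[0,0,0]],
    [[0,0,0],[0,0,0]],
    [[0,0,0],[0,0,0]],
    [[0,0,0],[0,0,0]],
  ],
  jaw=13,
)

```text
time: 2.2
ee_pos: [0.5417, -0.3178, 0.0593]
tcp_rot: [[1.0, -0.018, 0.003], [-0.018, -1.0, -0.002], [0.003, 0.002, -1.0]]
ft_force: [-0.1, -0.1, 0.1]
grip_width: 0.0128
grasp_force: 0.0
```

Call:
arm_command(
  commands=[
    [[0,0,0],[0,0,0]],
    [[0,0,0],[0,0,0]],
    [[0,0,0],[0,0,0]],
    [[0,0,0],[0,0,0]],
  ],
  jaw=0,
)

```text
time: 2.6
ee_pos: [0.5413, -0.3172, 0.0585]
tcp_rot: [[1.0, -0.018, 0.002], [-0.018, -1.0, -0.002], [0.002, 0.002, -1.0]]
ft_force: [-0.9, -0.7, 5.7]
grip_width: 0.0005
grasp_force: 3.0
```

```bash
python3 - <<'E'
from h import *
s=cams.read_camera("scene");t=cams.read_camera("top");np.savez("s1.npz",**s);np.savez("t1.npz",**t)
a=cv2.resize(s["pixels"][60:210,300:500,::-1],(790,592),interpolation=cv2.INTER_CUBIC);cv2.imwrite("pics/d1.png",a)
print({k:np.round(v,4) for k,v in monitor.get_state().items()})
E
```

```text
{'time': np.float64(2.7), 'joint_positions': array([-5.6960e-01,  3.0170e-01,  1.8459e+00, -3.0000e-04,  9.9130e-01,
        1.0191e+00]), 'qd': array([-0.0011,  0.0021, -0.0006, -0.0033,  0.0002, -0.    ]), 'tau': array([ 3.81400e-01, -4.41921e+01, -2.89242e+01,  2.23400e-01,
       -2.87400e-01, -1.60000e-03]), 'ee_pos': array([ 0.5413, -0.3172,  0.0585]), 'tcp_rot': array([[ 0.9998, -0.0177,  0.0021],
       [-0.0177, -0.9998, -0.0017],
       [ 0.0021,  0.0016, -1.    ]]), 'ft_force': array([-1.3713,  0.467 ,  6.0731]), 'torque': array([0.0633, 0.1564, 0.0282]), 'grasp_force': np.float64(3.036), 'grip_width': np.float64(0.0002)}
```

View pics/d1.png

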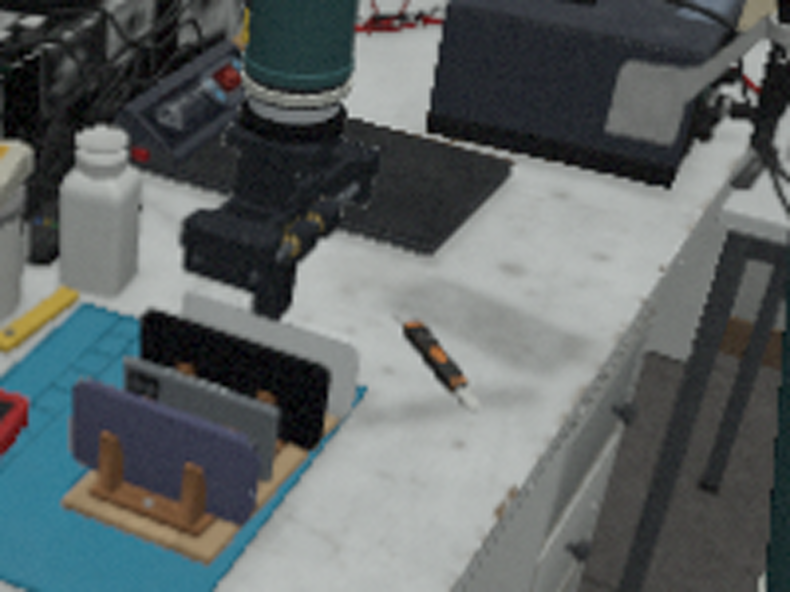

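The closed fingers are at about (275,290) in the crop, beside or behind the shell rather than around it. I check this with depth.

```bash
cat > f2.py <<'E'
from fit import *
import sys
for n,f in(("scene","s1"),("top","t1")):
    W=cloud(dict(np.load(f"{f}.npz")))
    for y,z in zip(ys,tops): print(n,np.array(phone(W,y,z)))
    for lo in(.095,.105,.115,.125,.14,.16):
        m=(abs(W[...,0]-.54)<.06)&(abs(W[...,1]+.317)<.15)&(W[...,2]>lo)&(W[...,2]<lo+.01)
        P=W[m]
        if len(P)>3:print(n,lo,len(P),np.percentile(P,[2,50,98],axis=0)[:,:2].tolist())
E
python3 f2.py
```

```text
scene [ 0.5447 -0.1535  0.8017  0.1389  0.0102  0.092 ]
scene [ 0.5435 -0.2075  1.2155  0.1205  0.0074  0.0825]
scene [ 0.5456 -0.2606  1.0469  0.1433  0.0096  0.0923]
scene [ 0.5403 -0.3111  0.8105  0.137   0.0132  0.0883]
scene 0.095 34 [[0.5249044786908498, -0.32649227693939337], [0.53412165813519, -0.3030841497697495], [0.5503494865043373, -0.25795405149567635]]
scene 0.105 20 [[0.5294518070149549, -0.32895951116456634], [0.5325533107732843, -0.30738068900215637], [0.546123824776124, -0.29655598959477575]]
scene 0.115 15 [[0.5293771565694959, -0.32644710821056155], [0.5312842574575818, -0.312087840961711], [0.5338627971309974, -0.2990519623219136]]
scene 0.125 19 [[0.5296050288303186, -0.325194435095672], [0.5315482154956721, -0.3134187918910575], [0.53446498054848, -0.2965240259924373]]
scene 0.16 153 [[0.5057582937046843, -0.3957850297697291], [0.5166274876923068, -0.2356741356785305], [0.5729243869452846, -0.22677758907521775]]
top [ 0.5429 -0.1562  0.998   0.1396  0.0084  0.0917]
top [ 0.5446 -0.2107  0.9113  0.1216  0.0083  0.0824]
top [ 0.5455 -0.2639  1.1584  0.1501  0.0069  0.0934]
top [ 0.5388 -0.3142  1.3443  0.1409  0.006   0.089 ]
top 0.095 7 [[0.4833837418424144, -0.2639021739868095], [0.5015874492379166, -0.261453445821671], [0.5118891573198155, -0.26022446681149014]]
top 0.16 34 [[0.5070187406094795, -0.29198193090143915], [0.5154363201659298, -0.27587487957931517], [0.5661325903119598, -0.2331579649877992]]
```

```bash
python3 - <<'E'
from fit import *
S=dict(np.load("s1.npz"));W=cloud(S)
m=(abs(W[...,0]-.54)<.06)&(W[...,1]<-.2)&(W[...,1]>-.42)
for a,b in((-.42,-.36),(-.36,-.345),(-.335,-.29),(-.285,-.27),(-.25,-.2)):
    q=W[m&(W[...,1]>a)&(W[...,1]<b)&(W[...,2]>.05)][:,2]
    print(a,b,np.histogram(q,np.arange(.05,.30,.01))[0])
T=dict(np.load("t1.npz"))
A=cv2.resize(S["pixels"][115:155,345:398,::-1],(790,592),interpolation=cv2.INTER_CUBIC);cv2.imwrite("pics/d2.png",A)
c=S;p,_=cv2.projectPoints(np.array([[.5413,-.3172,z] for z in(.0585,.09,.0775,.1225)]+[[.532,-.2995,.0585],[.532,-.2995,.1225]]),cv2.Rodrigues(c["R"])[0],c["t"],c["K"],c["distortion"]);print(p[:,0].round(1)); print(((p[:,0]-[345,115])*14.9).round())
E
```

```text
-0.42 -0.36 [ 0  0  0  0  0  0  0  0  0  0 16 30 32 18 81  0  0  0  0  0  0  0  0  0]
-0.36 -0.345 [0 0 0 0 0 0 0 0 0 0 0 1 1 2 9 0 0 0 0 0 0 0 0 0]
-0.335 -0.29 [  6  83 100 117  26  27  19  16  14   2   3  22  56   9  20  28  14   2  13  28  66  23  35  31]
-0.285 -0.27 [ 0  0  0  0  0  0  0  0  0  0  2 15 16  4 39 53 47 51 70 90 26 20 53 49]
-0.25 -0.2 [ 33 132 115  81   0   0   0   0   0   0  49  77  51  79 172   0   0   0   0   0   0   0   0   0]
[[367.3 147.5]
 [368.3 138.5]
 [367.9 142.1]
 [369.3 129. ]
 [367.5 151. ]
 [369.5 132.4]]
[[332. 484.]
 [347. 351.]
 [341. 404.]
 [362. 208.]
 [335. 537.]
 [365. 259.]]
```

View pics/d2.png

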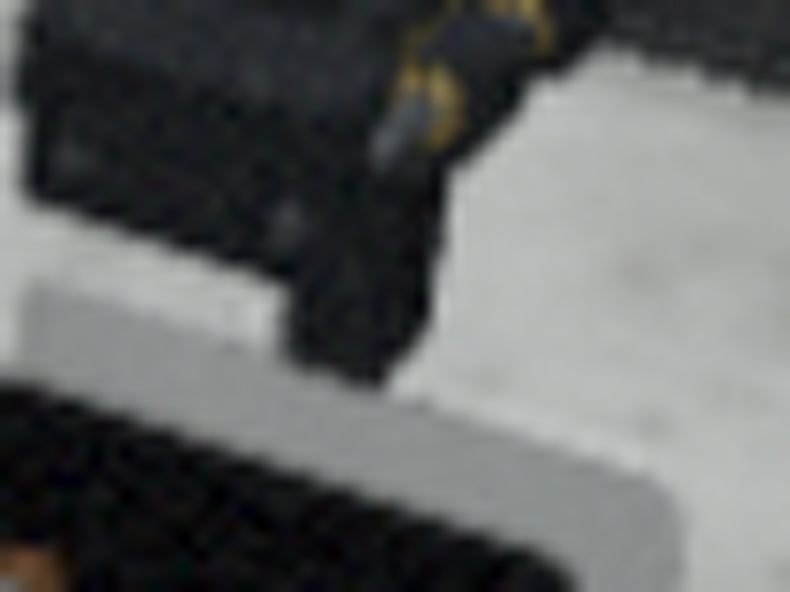

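The fingertip ends on the shell's top edge at about (350,385) and the body underside is near z = 0.155, so the reported TCP height doesn't match the camera. I lift clear and measure the fingertips in free air.

Call:
arm_command(
  commands=[
    [[0,0,1],[0,0,0]],
    [[0,0,1],[0,0,0]],
    [[0,0,1],[0,0,0]],
    [[0,0,0],[0,0,0]],
    [[0,0,0],[0,0,0]],
  ],
)

```text
time: 3.2
ee_pos: [0.5408, -0.3167, 0.1475]
tcp_rot: [[1.0, -0.018, 0.002], [-0.018, -1.0, -0.001], [0.002, 0.001, -1.0]]
ft_force: [-0.3, 0.2, -0.8]
grip_width: 0.0003
grasp_force: 0.0
```

```bash
cat > tip.py <<'E'
from fit import *
s=monitor.get_state();p=s["ee_pos"];print(p,s["ft_force"].round(1),s["grip_width"],s["joint_positions"].round(3))
for n in("scene","top"):
    c=cams.read_camera(n);np.savez(n[0]+"2.npz",**c);W=cloud(c)
    m=(np.abs(W[...,:2]-p[:2])<.05).all(-1)&(W[...,2]>.098)&(W[...,2]<.3)
    for lo in np.arange(.1,.25,.01):
        P=W[m&(W[...,2]>=lo)&(W[...,2]<lo+.01)]
        if len(P)>2: print(n,lo.round(2),len(P),P.min(0).round(3),P.max(0).round(3))
c=dict(np.load("s2.npz"));q,_=cv2.projectPoints(p[None],cv2.Rodrigues(c["R"])[0],c["t"],c["K"],c["distortion"]);u,v=q[0,0].astype(int);print(u,v)
cv2.circle(c["pixels"],(u,v),1,(255,0,0),-1)
cv2.imwrite("pics/e1.png",cv2.resize(c["pixels"][v-50:v+40,u-60:u+60,::-1],(790,592),interpolation=cv2.INTER_CUBIC))
E
python3 tip.py
```

```text
[ 0.5408 -0.3167  0.1475] [-0.3  0.2 -0.8] 0.0003444225055876729 [-0.57   0.215  1.776  0.     1.149  1.019]
scene 0.17 4 [ 0.531 -0.321  0.177] [ 0.546 -0.305  0.18 ]
scene 0.18 28 [ 0.529 -0.322  0.18 ] [ 0.552 -0.298  0.189]
scene 0.19 37 [ 0.529 -0.332  0.19 ] [ 0.551 -0.297  0.2  ]
scene 0.2 30 [ 0.53 -0.33  0.2 ] [ 0.549 -0.298  0.21 ]
scene 0.21 21 [ 0.53  -0.331  0.211] [ 0.534 -0.296  0.22 ]
scene 0.22 15 [ 0.529 -0.328  0.221] [ 0.536 -0.298  0.23 ]
scene 0.23 5 [ 0.529 -0.308  0.23 ] [ 0.532 -0.289  0.238]
scene 0.24 16 [ 0.506 -0.343  0.241] [ 0.527 -0.281  0.25 ]
top 0.24 4 [ 0.506 -0.29   0.245] [ 0.512 -0.285  0.249]
370 121
```

View pics/e1.png

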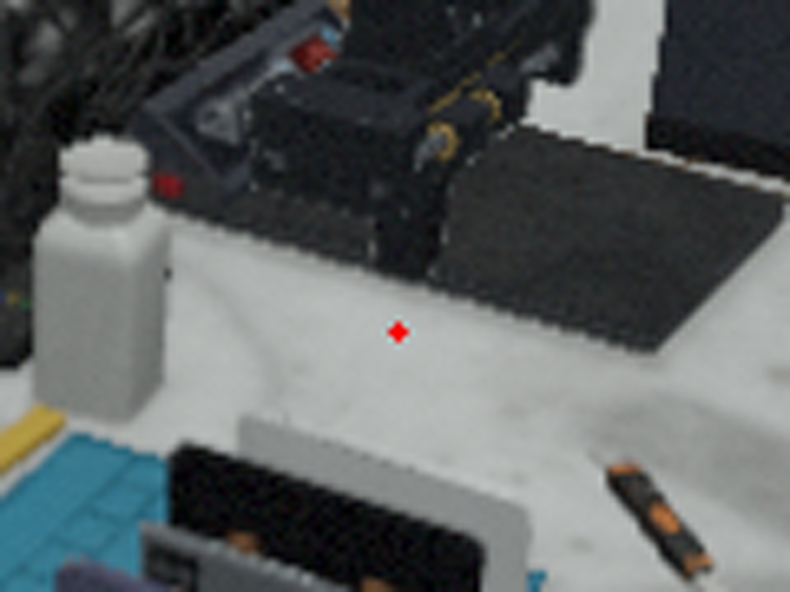

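The red dot marks the reported TCP at (398,332) and the real fingertip ends at about (405,278). The real tip is about 31 mm higher than reported, so I'll subtract that from every height. I re-check the shell.

```bash
sed -i 's/"s1"/"s2"/;s/"t1"/"t2"/' f2.py; python3 f2.py | grep -v "0\.[01][0-9]* [0-9]"|| true
```

```text
scene [ 0.5451 -0.1536  0.8776  0.1386  0.0112  0.0919]
scene [ 0.5435 -0.2073  1.1838  0.1193  0.0088  0.0827]
scene [ 0.544  -0.2601  1.2746  0.1455  0.0095  0.0927]
scene [ 0.539  -0.3101  0.8829  0.1354  0.0081  0.0882]
top [ 0.5429 -0.1562  1.0511  0.1396  0.0087  0.0918]
top [ 0.5432 -0.2107  0.9656  0.1206  0.0084  0.0826]
top [ 0.5466 -0.264   1.0227  0.1481  0.0071  0.0937]
top [ 0.5101 -0.3121  0.8393  0.0801  0.0061  0.0893]
```

Call:
arm_command(
  commands=[
    [[0,0,0],[0,0,0]],
    [[0,0,0],[0,0,0]],
    [[0,0,0],[0,0,0]],
  ],
  jaw=34,
)

```text
time: 3.6
ee_pos: [0.5398, -0.3162, 0.1457]
tcp_rot: [[1.0, -0.018, -0.001], [-0.018, -1.0, 0.001], [-0.001, -0.001, -1.0]]
ft_force: [-0.5, 0.5, -0.4]
grip_width: 0.0223
grasp_force: 0.0
```

Call:
arm_command(
  commands=[
    [[0,0.07,-0.85],[0,0,0]],
    [[0,0,-0.85],[0,0,0]],
    [[0,0,-0.85],[0,0,0]],
    [[0,0,-0.85],[0,0,0]],
    [[0,0,-0.7],[0,0,0]],
  ],
  jaw=34,
)

```text
time: 4.1
ee_pos: [0.5396, -0.3139, 0.0219]
tcp_rot: [[1.0, -0.018, -0.001], [-0.018, -1.0, 0.001], [-0.001, -0.001, -1.0]]
ft_force: [-0.0, 0.8, -0.1]
grip_width: 0.034
grasp_force: 0.0
```

Call:
arm_command(
  commands=[
    [[0,0,0],[0,0,0]],
    [[0,0,0],[0,0,0]],
    [[0,0,0],[0,0,0]],
    [[0,0,0],[0,0,0]],
  ],
  jaw=10,
)

```text
time: 4.5
ee_pos: [0.5416, -0.3152, 0.0256]
tcp_rot: [[1.0, -0.018, 0.003], [-0.018, -1.0, -0.002], [0.003, 0.002, -1.0]]
ft_force: [-0.1, -0.2, -0.3]
grip_width: 0.0102
grasp_force: 0.0
```

Call:
arm_command(
  commands=[
    [[0,0,0],[0,0,0]],
    [[0,0,0],[0,0,0]],
    [[0,0,0],[0,0,0]],
  ],
  jaw=0,
)

```text
time: 4.8
ee_pos: [0.5414, -0.3153, 0.0254]
tcp_rot: [[1.0, -0.018, 0.002], [-0.018, -1.0, -0.002], [0.002, 0.002, -1.0]]
ft_force: [-0.5, -1.0, 5.2]
grip_width: 0.0061
grasp_force: 14.9
```

Call:
arm_command(
  commands=[
    [[0,0,0.5],[0,0,0]],
    [[0,0,0.7],[0,0,0]],
    [[0,0,0.9],[0,0,0]],
    [[0,0,0.9],[0,0,0]],
    [[0,0,0.5],[0,0,0]],
  ],
)

```text
time: 5.3
ee_pos: [0.5412, -0.3148, 0.1318]
tcp_rot: [[1.0, -0.018, 0.003], [-0.018, -1.0, -0.001], [0.003, 0.001, -1.0]]
ft_force: [-0.2, -0.2, -1.2]
grip_width: 0.0063
grasp_force: 14.8
```

Call:
arm_command(
  commands=[
    [[-0.11,0.7,0],[0,0,0.13]],
    [[-0.11,0.95,0],[0,0,0.13]],
    [[-0.11,0.97,0],[0,0,0.13]],
    [[-0.11,0.97,0],[0,0,0.13]],
    [[-0.11,0.97,0],[0,0,0.13]],
  ],
)

```text
time: 5.8
ee_pos: [0.5217, -0.1748, 0.127]
tcp_rot: [[0.999, 0.051, -0.003], [0.051, -0.999, 0.002], [-0.003, -0.002, -1.0]]
ft_force: [1.2, 0.9, -0.1]
grip_width: 0.0064
grasp_force: 14.8
```

Call:
arm_command(
  commands=[
    [[-0.11,0.97,0],[0,0,0.13]],
    [[-0.11,0.97,0],[0,0,0.13]],
    [[-0.11,0.97,0],[0,0,0.13]],
    [[-0.11,0.97,0],[0,0,0.13]],
    [[-0.11,0.97,0],[0,0,0.13]],
  ],
)

```text
time: 6.3
ee_pos: [0.5048, -0.0298, 0.1271]
tcp_rot: [[0.993, 0.119, -0.003], [0.119, -0.993, 0.001], [-0.003, -0.001, -1.0]]
ft_force: [-0.0, -0.7, -1.2]
grip_width: 0.0069
grasp_force: 14.8
```

Call:
arm_command(
  commands=[
    [[-0.11,0.97,0],[0,0,0.13]],
    [[-0.11,0.97,0],[0,0,0.13]],
    [[-0.11,0.97,0],[0,0,0.13]],
    [[-0.11,0.97,0],[0,0,0.13]],
    [[-0.11,0.9,0],[0,0,0.13]],
  ],
)

```text
time: 6.8
ee_pos: [0.4881, 0.1131, 0.1271]
tcp_rot: [[0.982, 0.187, -0.003], [0.187, -0.982, -0.0], [-0.003, -0.001, -1.0]]
ft_force: [0.7, 1.1, -0.5]
grip_width: 0.0062
grasp_force: 14.8
```

Call:
arm_command(
  commands=[
    [[0,0,0],[0,0,0]],
    [[0,0,0],[0,0,0]],
    [[0,0,0],[0,0,0]],
  ],
)

```text
time: 7.1
ee_pos: [0.4898, 0.1109, 0.128]
tcp_rot: [[0.983, 0.185, -0.002], [0.185, -0.983, -0.001], [-0.002, 0.0, -1.0]]
ft_force: [-0.3, -0.5, -1.0]
grip_width: 0.0063
grasp_force: 14.8
```

```bash
cat > held.py <<'E'
# pose of a held phone: fit its top edge in both cameras; the rack fit again
import sys
from fit import *
s=monitor.get_state();p=s["ee_pos"];R=s["tcp_rot"];H=float(sys.argv[1]) # phone top z expected
yaw=np.arctan2(R[1,0],R[0,0]);print("tcp",p,"yaw",np.degrees(yaw),s["grip_width"])
for n in("scene","top"):
    c=cams.read_camera(n);np.savez(n[0]+"h.npz",**c);W=cloud(c)
    d=W[...,:2]-p[:2];u=d[...,0]*np.cos(yaw)+d[...,1]*np.sin(yaw);v=-d[...,0]*np.sin(yaw)+d[...,1]*np.cos(yaw)
    m=(abs(v)<.02)&(abs(u)<.1)&(W[...,2]<H+.01)&(W[...,2]>H-.06)
    uu=u[m];mt=m&(abs(W[...,2]-H)<.004)&(abs(u)>.025)
    print(n,m.sum(),"along",np.percentile(uu,[.5,99.5]).round(4),"mid",np.percentile(uu,[.5,99.5]).mean().round(4),"z",np.percentile(W[m][:,2],[1,99]).round(4),"top v",np.median(v[mt]).round(4),"yawerr",np.degrees(np.polyfit(u[mt],v[mt],1)[0]).round(2))
E
python3 held.py 0.19
```

```text
tcp [0.4898 0.1109 0.128 ] yaw 10.673714764406393 0.006252568806583238
scene 969 along [-0.0748  0.0734] mid -0.0007 z [0.1304 0.1943] top v 0.0032 yawerr -0.14
top 98 along [-0.0756 -0.0183] mid -0.047 z [0.1331 0.1942] top v -0.0 yawerr -1.64
```

Call:
arm_command(
  commands=[
    [[0.04,0.29,0],[0,0,0.07]],
    [[0,0,-0.7],[0,0,0]],
    [[0,0,-0.7],[0,0,0]],
    [[0,0,-0.7],[0,0,0]],
    [[0,0,-0.5],[0,0,0]],
  ],
)

```text
time: 7.7
ee_pos: [0.4915, 0.1198, 0.0495]
tcp_rot: [[0.981, 0.191, -0.001], [0.191, -0.981, -0.0], [-0.001, -0.0, -1.0]]
ft_force: [0.2, -0.3, -0.9]
grip_width: 0.0061
grasp_force: 14.8
```

Call:
arm_command(
  commands=[
    [[0,0,0],[0,0,0]],
    [[0,0,0],[0,0,0]],
    [[0,0,0],[0,0,0]],
  ],
)

```text
time: 8.0
ee_pos: [0.4932, 0.1202, 0.052]
tcp_rot: [[0.981, 0.192, 0.002], [0.192, -0.981, 0.0], [0.002, -0.0, -1.0]]
ft_force: [0.3, 0.5, -0.9]
grip_width: 0.0065
grasp_force: 14.8
```

```bash
python3 held.py 0.115; python3 - <<'E'
from h import *
t=dict(np.load("th.npz"))["pixels"][...,::-1];s=dict(np.load("sh.npz"))["pixels"][...,::-1]
a=cv2.resize(t[160:250,195:315],(800,600),interpolation=cv2.INTER_CUBIC)
b=cv2.resize(s[210:330,230:345],(575,600),interpolation=cv2.INTER_CUBIC)
c=np.hstack([cv2.resize(t[165:245,200:300],(400,320),interpolation=cv2.INTER_CUBIC),cv2.resize(s[220:300,240:340],(400,320),interpolation=cv2.INTER_CUBIC)])
cv2.imwrite("pics/g1.png",c)
E
```

```text
tcp [0.4932 0.1202 0.052 ] yaw 11.0749562671592 0.006489957861219673
scene 673 along [-0.0749  0.0596] mid -0.0077 z [0.0556 0.1186] top v 0.0034 yawerr -0.4
top 42 along [-0.0546 -0.0193] mid -0.0369 z [0.0574 0.1184] top v 0.001 yawerr -4.86
```

View pics/g1.png

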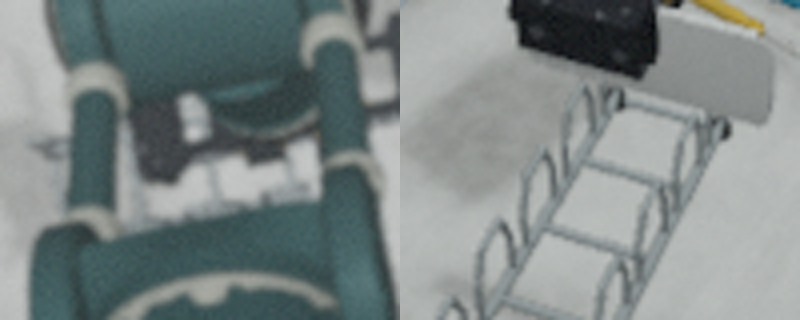

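The crop shows the shell above the far end of the rack, with rail ends near (612,95) and (722,128). I check by projection which slot it is over.

```bash
python3 - <<'E'
from h import *
c=dict(np.load("s2.npz"));im=c["pixels"].copy()
x0,y0,th=.4749,.2018,.194
def pr(u,v,z):
    X=np.array([[x0+u*np.cos(th)-v*np.sin(th),y0+u*np.sin(th)+v*np.cos(th),z]]);q,_=cv2.projectPoints(X,cv2.Rodrigues(c["R"])[0],c["t"],c["K"],c["distortion"]);return q[0,0]
S=7
x1,y1=235,215
a=cv2.resize(im[y1:y1+85,x1:x1+112,::-1],None,fx=S,fy=S,interpolation=cv2.INTER_CUBIC)
def P(*k):return tuple(((pr(*k)-[x1,y1]+.5)*S).astype(int))
for u in(-.034,.034):
    for v in(-.081,-.027,.027,.081):
        for s in(-1,1):
            cv2.polylines(a,[np.array([P(u,v+s*.006,.01),P(u,v+s*.006,.036),P(u,v+s*.0145,.06)])],False,(0,0,255) if v<0 else (255,0,0),1)
cv2.imwrite("pics/g2.png",a)
E
```

```text
(no output)
```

View pics/g2.png

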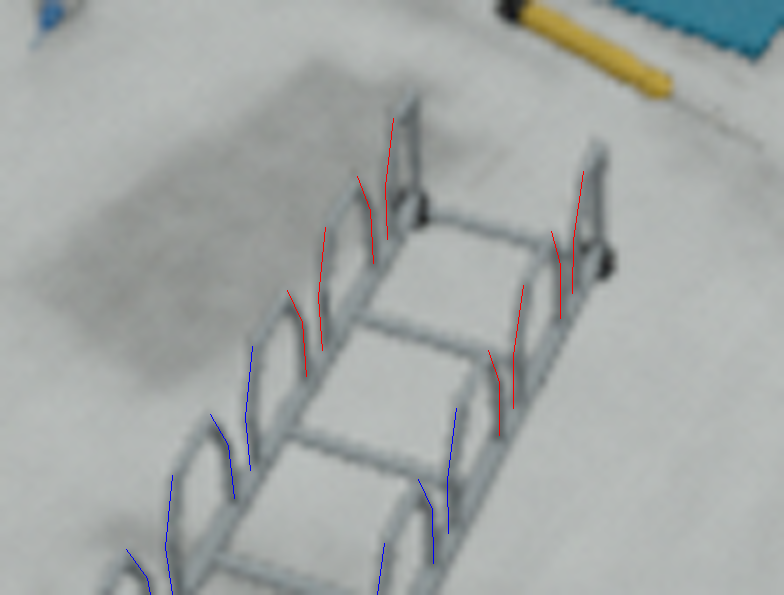

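The overlay (red = right two slots) matches the hoops to about 1 mm. The shell is in the rightmost slot's flare, and the end hoop is hidden behind it. I continue down.

Call:
arm_command(
  commands=[
    [[-0.08,-0.02,-0.3],[0,0,0]],
    [[0,0,-0.4],[0,0,0]],
    [[0,0,-0.3],[0,0,0]],
    [[0,0,0],[0,0,0]],
    [[0,0,0],[0,0,0]],
  ],
)

```text
time: 8.6
ee_pos: [0.489, 0.1193, 0.02]
tcp_rot: [[0.981, 0.192, -0.002], [0.192, -0.981, -0.0], [-0.002, -0.0, -1.0]]
ft_force: [0.4, 0.5, -0.4]
grip_width: 0.0062
grasp_force: 14.8
```

Call:
arm_command(
  commands=[
    [[0,0,-0.05],[0,0,0]],
    [[0,0,0],[0,0,0]],
    [[0,0,0],[0,0,0]],
  ],
)

```text
time: 8.9
ee_pos: [0.4899, 0.1195, 0.0196]
tcp_rot: [[0.981, 0.192, 0.001], [0.192, -0.981, 0.0], [0.001, -0.0, -1.0]]
ft_force: [0.0, -0.2, -0.3]
grip_width: 0.0063
grasp_force: 14.8
```

Call:
arm_command(
  commands=[
    [[0,0,-0.07],[0,0,0]],
    [[0,0,0],[0,0,0]],
    [[0,0,0],[0,0,0]],
  ],
)

```text
time: 9.2
ee_pos: [0.4896, 0.1194, 0.0172]
tcp_rot: [[0.981, 0.192, -0.0], [0.192, -0.981, -0.0], [-0.0, -0.0, -1.0]]
ft_force: [0.2, -0.4, -1.0]
grip_width: 0.0062
grasp_force: 14.8
```

Call:
arm_command(
  commands=[
    [[0,0,-0.05],[0,0,0]],
    [[0,0,0],[0,0,0]],
    [[0,0,0],[0,0,0]],
  ],
)

```text
time: 9.5
ee_pos: [0.4895, 0.1194, 0.0156]
tcp_rot: [[0.981, 0.192, -0.0], [0.192, -0.981, -0.0], [-0.0, 0.0, -1.0]]
ft_force: [0.5, -1.0, -0.4]
grip_width: 0.0066
grasp_force: 14.8
```

Call:
arm_command(
  commands=[
    [[0,0,-0.03],[0,0,0]],
    [[0,0,0],[0,0,0]],
    [[0,0,0],[0,0,0]],
  ],
)

```text
time: 9.8
ee_pos: [0.4898, 0.1194, 0.0152]
tcp_rot: [[0.981, 0.192, 0.0], [0.192, -0.981, 0.0], [0.0, -0.0, -1.0]]
ft_force: [-1.9, -0.2, 3.9]
grip_width: 0.0058
grasp_force: 14.8
```

Call:
arm_command(
  commands=[
    [[0,0,0],[0,0,0]],
    [[0,0,0],[0,0,0]],
    [[0,0,0],[0,0,0]],
    [[0,0,0],[0,0,0]],
  ],
  jaw=32,
)

```text
time: 10.2
ee_pos: [0.4895, 0.1194, 0.0146]
tcp_rot: [[0.981, 0.192, -0.0], [0.192, -0.981, -0.0], [-0.0, 0.0, -1.0]]
ft_force: [-0.2, 0.0, -0.3]
grip_width: 0.0318
grasp_force: 0.0
```

Call:
arm_command(
  commands=[
    [[0,0,0.5],[0,0,0]],
    [[0,0,0.7],[0,0,0]],
    [[0,0,0.8],[0,0,0]],
    [[0,0,0.8],[0,0,0]],
    [[0,0,0.5],[0,0,0]],
  ],
)

```text
time: 10.7
ee_pos: [0.4906, 0.1196, 0.1157]
tcp_rot: [[0.981, 0.192, 0.002], [0.192, -0.981, 0.0], [0.002, -0.0, -1.0]]
ft_force: [1.1, 0.3, -0.6]
grip_width: 0.0319
grasp_force: 0.0
```

Call:
arm_command(
  commands=[
    [[0.144,-0.97,0],[0,0,-0.155]],
    [[0.144,-0.98,0],[0,0,-0.155]],
    [[0.144,-0.98,0],[0,0,-0.155]],
    [[0.144,-0.98,0],[0,0,-0.155]],
    [[0.144,-0.98,0],[0,0,-0.155]],
  ],
)

```text
time: 11.2
ee_pos: [0.5112, -0.0284, 0.1138]
tcp_rot: [[0.994, 0.112, 0.0], [0.112, -0.994, -0.0], [0.0, 0.0, -1.0]]
ft_force: [-0.2, -0.4, -0.1]
grip_width: 0.0321
grasp_force: 0.0
```

Call:
arm_command(
  commands=[
    [[0.144,-0.98,0],[0,0,-0.155]],
    [[0.144,-0.98,0],[0,0,-0.155]],
    [[0.144,-0.98,0],[0,0,-0.155]],
    [[0.144,-0.98,0],[0,0,-0.155]],
    [[0.144,-0.98,0],[0,0,-0.155]],
  ],
)

```text
time: 11.7
ee_pos: [0.5328, -0.1755, 0.1137]
tcp_rot: [[1.0, 0.03, -0.0], [0.03, -1.0, 0.0], [-0.0, -0.0, -1.0]]
ft_force: [0.0, -0.1, -0.7]
grip_width: 0.0319
grasp_force: 0.0
```

Call:
arm_command(
  commands=[
    [[0.144,-0.98,0],[0,0,-0.155]],
    [[0.144,-0.98,0],[0,0,-0.155]],
    [[0.144,-0.98,0],[0,0,-0.155]],
    [[0,0,0],[0,0,0]],
    [[0,0,0],[0,0,0]],
  ],
)

```text
time: 12.2
ee_pos: [0.5454, -0.2627, 0.1134]
tcp_rot: [[1.0, -0.019, -0.001], [-0.019, -1.0, 0.001], [-0.001, -0.001, -1.0]]
ft_force: [-0.3, 0.2, 0.2]
grip_width: 0.0322
grasp_force: 0.0
```

```bash
python3 held.py 0.08;  python3 - <<'E'
from fit import *
for n in "st":
    W=cloud(dict(np.load(n+"h.npz")))
    for y,z in list(zip(ys,tops))[:3]: print(n,np.array(phone(W,y,z)))
    d=W-np.array([.4888,.1193,0]);y=np.radians(11.1);u=d[...,0]*np.cos(y)+d[...,1]*np.sin(y);v=-d[...,0]*np.sin(y)+d[...,1]*np.cos(y)
    m=(abs(u)<.09)&(abs(v)<.015)&(W[...,2]>.065)&(W[...,2]<.1);print("shell u",np.percentile(u[m],[1,99]),"v",np.median(v[m]),"z",np.percentile(W[m][:,2],[50,98]))
E
```

```text
tcp [ 0.5454 -0.2627  0.1134] yaw -1.0744759670359327 0.032202342261371066
scene 654 along [-0.0786  0.0777] mid -0.0004 z [0.024  0.0897] top v 0.0039 yawerr 0.0
s [ 0.5442 -0.1533  1.4784  0.1414  0.0099  0.0923]
s [ 0.5444 -0.2071  0.3904  0.121   0.0087  0.0829]
s [ 0.5447 -0.2605  1.1048  0.1469  0.009   0.0926]
shell u [-0.073   0.0719] v 0.0034731433259392553 z [0.0756 0.082 ]
t [ 0.5432 -0.1562  1.0393  0.1399  0.0087  0.0915]
t [ 0.5096 -0.2103  1.1202  0.0564  0.0085  0.0825]
t [ 0.5318 -0.2616 12.1387  0.0096  0.0043  0.0934]
shell u [-0.0717  0.0727] v -0.0002877617001859397 z [0.0786 0.0824]
  return _methods._mean(a, axis=axis, dtype=dtype,
  ret = ret.dtype.type(ret / rcount)
Traceback (most recent call last):
  File "held.py", line 11, in <module>
    print(n,m.sum(),"along",np.percentile(uu,[.5,99.5]).round(4),"mid",np.percentile(uu,[.5,99.5]).mean().round(4),"z",np.percentile(W[m][:,2],[1,99]).round(4),"top v",np.median(v[mt]).round(4),"yawerr",np.degrees(np.polyfit(u[mt],v[mt],1)[0]).round(2))
                                                                                                                                                                                                                      ~~~~~~~~~~^^^^^^^^^^^^^^^
TypeError: expected non-empty vector for x
```

Shell stands in its slot, top at z ≈ 0.081. Next is the dark phone.

Call:
arm_command(
  commands=[
    [[0,-0.04,-0.65],[0,0,0]],
    [[0,0,-0.75],[0,0,0]],
    [[0,0,-0.75],[0,0,0]],
    [[0,0,-0.65],[0,0,0]],
    [[0,0,0],[0,0,0]],
  ],
)

```text
time: 12.8
ee_pos: [0.5429, -0.2608, 0.0265]
tcp_rot: [[1.0, -0.016, -0.006], [-0.016, -1.0, 0.003], [-0.006, -0.003, -1.0]]
ft_force: [-1.3, 0.2, -0.3]
grip_width: 0.032
grasp_force: 0.0
```

Call:
arm_command(
  commands=[
    [[0,0,0],[0,0,0]],
    [[0,0,0],[0,0,0]],
    [[0,0,0],[0,0,0]],
    [[0,0,0],[0,0,0]],
  ],
  jaw=12,
)

```text
time: 13.2
ee_pos: [0.5466, -0.2641, 0.0311]
tcp_rot: [[1.0, -0.017, 0.002], [-0.017, -1.0, -0.001], [0.002, 0.001, -1.0]]
ft_force: [-0.2, -0.4, -0.5]
grip_width: 0.0121
grasp_force: 0.0
```

Call:
arm_command(
  commands=[
    [[0,0,0],[0,0,0]],
    [[0,0,0],[0,0,0]],
    [[0,0,0],[0,0,0]],
    [[0,0,0],[0,0,0]],
  ],
  jaw=0,
  newtons=20,
)

```text
time: 13.6
ee_pos: [0.5464, -0.2642, 0.0308]
tcp_rot: [[1.0, -0.017, 0.001], [-0.017, -1.0, -0.001], [0.001, 0.001, -1.0]]
ft_force: [-0.9, 0.2, 6.4]
grip_width: 0.0088
grasp_force: 20.0
```

Call:
arm_command(
  commands=[
    [[0,0,0.4],[0,0,0]],
    [[0,0,0.7],[0,0,0]],
    [[0,0,0.9],[0,0,0]],
    [[0,0,0.9],[0,0,0]],
    [[0,0,0.5],[0,0,0]],
  ],
)

```text
time: 14.1
ee_pos: [0.5464, -0.264, 0.1341]
tcp_rot: [[1.0, -0.018, 0.002], [-0.018, -1.0, -0.001], [0.002, 0.001, -1.0]]
ft_force: [0.7, -0.4, -0.8]
grip_width: 0.0088
grasp_force: 20.0
```

Call:
arm_command(
  commands=[
    [[-0.145,0.9,0],[0,0,0.134]],
    [[-0.145,0.98,0],[0,0,0.134]],
    [[-0.145,0.98,0],[0,0,0.134]],
    [[-0.145,0.98,0],[0,0,0.134]],
    [[-0.145,0.98,0],[0,0,0.134]],
  ],
)

```text
time: 14.6
ee_pos: [0.5229, -0.1177, 0.1311]
tcp_rot: [[0.999, 0.053, -0.002], [0.053, -0.999, 0.001], [-0.001, -0.001, -1.0]]
ft_force: [-0.1, 0.5, -2.7]
grip_width: 0.009
grasp_force: 20.0
```

Call:
arm_command(
  commands=[
    [[-0.145,0.98,0],[0,0,0.134]],
    [[-0.145,0.98,0],[0,0,0.134]],
    [[-0.145,0.98,0],[0,0,0.134]],
    [[-0.145,0.98,0],[0,0,0.134]],
    [[-0.145,0.98,0],[0,0,0.134]],
  ],
)

```text
time: 15.1
ee_pos: [0.5011, 0.0291, 0.1312]
tcp_rot: [[0.992, 0.123, -0.001], [0.123, -0.992, 0.0], [-0.001, -0.0, -1.0]]
ft_force: [-0.5, -0.6, -1.9]
grip_width: 0.0085
grasp_force: 20.0
```

Call:
arm_command(
  commands=[
    [[-0.145,0.98,0],[0,0,0.134]],
    [[-0.145,0.98,0],[0,0,0.134]],
    [[-0.145,0.98,0],[0,0,0.134]],
    [[-0.145,0.98,0],[0,0,0.134]],
    [[-0.145,0.92,0],[0,0,0.134]],
  ],
)

```text
time: 15.6
ee_pos: [0.4794, 0.1742, 0.1312]
tcp_rot: [[0.981, 0.193, -0.001], [0.193, -0.981, -0.0], [-0.001, -0.0, -1.0]]
ft_force: [1.0, 0.3, -1.9]
grip_width: 0.009
grasp_force: 20.0
```

Call:
arm_command(
  commands=[
    [[0,0,0],[0,0,0]],
    [[0,0,0],[0,0,0]],
    [[0,0,0],[0,0,0]],
    [[0,0,0],[0,0,0]],
  ],
)

```text
time: 16.0
ee_pos: [0.4805, 0.1722, 0.1316]
tcp_rot: [[0.982, 0.191, -0.0], [0.191, -0.982, -0.0], [-0.001, 0.0, -1.0]]
ft_force: [0.6, 0.1, -3.0]
grip_width: 0.0086
grasp_force: 20.0
```

```bash
python3 held.py 0.20
```

```text
tcp [0.4805 0.1722 0.1316] yaw 10.988249741825456 0.008576983483013586
scene 876 along [-0.0783  0.0663] mid -0.006 z [0.1403 0.1974] top v 0.0028 yawerr 2.07Traceback (most recent call last):
  File "held.py", line 11, in <module>
    print(n,m.sum(),"along",np.percentile(uu,[.5,99.5]).round(4),"mid",np.percentile(uu,[.5,99.5]).mean().round(4),"z",np.percentile(W[m][:,2],[1,99]).round(4),"top v",np.median(v[mt]).round(4),"yawerr",np.degrees(np.polyfit(u[mt],v[mt],1)[0]).round(2))
                            ~~~~~~~~~~~~~^^^^^^^^^^^^^^
    return _quantile_unchecked(
        a, q, axis, out, overwrite_input, method, keepdims, weights)
    return _ureduce(a,
                    func=_quantile_ureduce_func,
    ...<5 lines>...
                    overwrite_input=overwrite_input,
                    method=method)
    r = func(a, **kwargs)
    result = _quantile(arr,
                       quantiles=q,
    ...<2 lines>...
                       out=out,
                       weights=wgt)
    slices_having_nans = np.isnan(arr[-1, ...])
                                  ~~~^^^^^^^^^
IndexError: index -1 is out of bounds for axis 0 with size 0
```

Call:
arm_command(
  commands=[
    [[-0.02,0,-0.5],[0,0,0.02]],
    [[0,0,-0.7],[0,0,0]],
    [[0,0,-0.7],[0,0,0]],
    [[0,0,-0.5],[0,0,0]],
    [[0,0,-0.3],[0,0,0]],
  ],
)

```text
time: 16.6
ee_pos: [0.4783, 0.1723, 0.0482]
tcp_rot: [[0.981, 0.193, -0.003], [0.193, -0.981, -0.001], [-0.003, 0.0, -1.0]]
ft_force: [-1.1, -0.4, -2.1]
grip_width: 0.0088
grasp_force: 20.0
```

Call:
arm_command(
  commands=[
    [[0,0,-0.2],[0,0,0]],
    [[0,0,-0.2],[0,0,0]],
    [[0,0,0],[0,0,0]],
    [[0,0,0],[0,0,0]],
  ],
)

```text
time: 17.0
ee_pos: [0.4804, 0.1732, 0.0392]
tcp_rot: [[0.981, 0.194, 0.001], [0.194, -0.981, 0.0], [0.001, -0.0, -1.0]]
ft_force: [-0.4, 0.9, -1.4]
grip_width: 0.0084
grasp_force: 20.0
```

Call:
arm_command(
  commands=[
    [[0,-0.02,-0.2],[0,0,0]],
    [[0,0,-0.2],[0,0,0]],
    [[0,0,0],[0,0,0]],
    [[0,0,0],[0,0,0]],
  ],
)

```text
time: 17.4
ee_pos: [0.4796, 0.1724, 0.0265]
tcp_rot: [[0.981, 0.194, -0.001], [0.194, -0.981, -0.0], [-0.001, 0.0, -1.0]]
ft_force: [0.2, 0.7, -1.0]
grip_width: 0.0087
grasp_force: 20.0
```

Call:
arm_command(
  commands=[
    [[0,0,-0.1],[0,0,0]],
    [[0,0,0],[0,0,0]],
    [[0,0,0],[0,0,0]],
  ],
)

```text
time: 17.7
ee_pos: [0.4799, 0.1725, 0.0238]
tcp_rot: [[0.981, 0.194, -0.0], [0.194, -0.981, -0.0], [-0.0, -0.0, -1.0]]
ft_force: [-0.2, 0.6, -2.1]
grip_width: 0.0088
grasp_force: 20.0
```

Call:
arm_command(
  commands=[
    [[0,0,-0.07],[0,0,0]],
    [[0,0,0],[0,0,0]],
    [[0,0,0],[0,0,0]],
  ],
)

```text
time: 18.0
ee_pos: [0.4799, 0.1725, 0.0216]
tcp_rot: [[0.981, 0.194, -0.0], [0.194, -0.981, -0.0], [-0.0, 0.0, -1.0]]
ft_force: [-0.1, -0.7, -2.4]
grip_width: 0.009
grasp_force: 20.0
```

Call:
arm_command(
  commands=[
    [[0,0,-0.04],[0,0,0]],
    [[0,0,0],[0,0,0]],
    [[0,0,0],[0,0,0]],
  ],
)

```text
time: 18.3
ee_pos: [0.4801, 0.1726, 0.0207]
tcp_rot: [[0.981, 0.194, 0.0], [0.194, -0.981, 0.0], [0.0, -0.0, -1.0]]
ft_force: [-0.4, 0.2, -0.3]
grip_width: 0.0091
grasp_force: 20.0
```

Call:
arm_command(
  commands=[
    [[0,0,-0.02],[0,0,0]],
    [[0,0,0],[0,0,0]],
  ],
)

```text
time: 18.5
ee_pos: [0.4802, 0.1726, 0.0206]
tcp_rot: [[0.981, 0.194, 0.0], [0.194, -0.981, 0.0], [0.0, -0.0, -1.0]]
ft_force: [-0.9, -0.9, 4.4]
grip_width: 0.0085
grasp_force: 20.0
```

Call:
arm_command(
  commands=[
    [[0,0,0],[0,0,0]],
    [[0,0,0],[0,0,0]],
    [[0,0,0],[0,0,0]],
    [[0,0,0],[0,0,0]],
  ],
  jaw=32,
)

```text
time: 18.9
ee_pos: [0.4799, 0.1725, 0.0198]
tcp_rot: [[0.981, 0.194, -0.0], [0.194, -0.981, -0.0], [-0.0, 0.0, -1.0]]
ft_force: [0.4, -0.5, 0.2]
grip_width: 0.032
grasp_force: 0.0
```

Call:
arm_command(
  commands=[
    [[0,0,0.4],[0,0,0]],
    [[0,0,0.7],[0,0,0]],
    [[0,0,0.7],[0,0,0]],
    [[0,0,0.7],[0,0,0]],
    [[0,0,0.5],[0,0,0]],
  ],
)

```text
time: 19.4
ee_pos: [0.4808, 0.1728, 0.1124]
tcp_rot: [[0.981, 0.194, 0.002], [0.194, -0.981, 0.001], [0.003, -0.0, -1.0]]
ft_force: [-0.0, -0.8, -0.3]
grip_width: 0.0319
grasp_force: 0.0
```

Call:
arm_command(
  commands=[
    [[0.165,-0.97,0],[0,0,-0.156]],
    [[0.165,-0.98,0],[0,0,-0.156]],
    [[0.165,-0.98,0],[0,0,-0.156]],
    [[0.165,-0.98,0],[0,0,-0.156]],
    [[0.165,-0.98,0],[0,0,-0.156]],
  ],
)

```text
time: 19.9
ee_pos: [0.5051, 0.0247, 0.111]
tcp_rot: [[0.994, 0.113, 0.001], [0.113, -0.994, 0.0], [0.001, 0.0, -1.0]]
ft_force: [0.1, -0.4, -0.4]
grip_width: 0.0318
grasp_force: 0.0
```

Call:
arm_command(
  commands=[
    [[0.165,-0.98,0],[0,0,-0.156]],
    [[0.165,-0.98,0],[0,0,-0.156]],
    [[0.165,-0.98,0],[0,0,-0.156]],
    [[0.165,-0.98,0],[0,0,-0.156]],
    [[0.165,-0.98,0],[0,0,-0.156]],
  ],
)

```text
time: 20.4
ee_pos: [0.5298, -0.1225, 0.111]
tcp_rot: [[1.0, 0.031, 0.001], [0.031, -1.0, -0.0], [0.001, 0.0, -1.0]]
ft_force: [-0.4, 0.6, 0.0]
grip_width: 0.032
grasp_force: 0.0
```

Call:
arm_command(
  commands=[
    [[0.165,-0.98,0],[0,0,-0.156]],
    [[0.165,-0.98,0],[0,0,-0.156]],
    [[0.165,-0.98,0],[0,0,-0.156]],
    [[0,0,0],[0,0,0]],
    [[0,0,0],[0,0,0]],
  ],
)

```text
time: 20.9
ee_pos: [0.5443, -0.2097, 0.1104]
tcp_rot: [[1.0, -0.019, 0.0], [-0.019, -1.0, 0.0], [0.0, -0.0, -1.0]]
ft_force: [-1.3, 0.5, 0.4]
grip_width: 0.0321
grasp_force: 0.0
```

```bash
cat > chk.py <<'E'
from fit import *
W2=[cloud(cams.read_camera(n)) for n in("scene","top")]
C=np.array([.4743,.1987]);y=np.radians(11.1)
for n,W in zip("st",W2):
    for a,z in list(zip(ys,tops))[:2]:
        try: print(n,np.array(phone(W,a,z)))
        except Exception: print("-")
    for k,h in((-.081,.08),(-.027,.085),(.027,.074),(.081,.082)):
        d=W[...,:2]-C;u=d[...,0]*np.cos(y)+d[...,1]*np.sin(y);v=-d[...,0]*np.sin(y)+d[...,1]*np.cos(y)-k
        m=(abs(u)<.1)&(abs(v)<.02)&(W[...,2]>.066)&(W[...,2]<.11)
        if m.sum()>20: print("slot",k,m.sum(),"u",np.percentile(u[m],[1,99]).round(4),"v",np.median(v[m]).round(4),"z98",np.percentile(W[m][:,2],98).round(4),"want",h,"yawerr",np.degrees(np.polyfit(u[m],v[m],1)[0]).round(2))
E
python3 chk.py
```

```text
s [ 0.5441 -0.1535  0.9573  0.1399  0.0101  0.092 ]
s [ 0.5444 -0.2072  1.0366  0.1224  0.007   0.0828]
slot -0.081 360 u [-0.0722  0.0704] v 0.0037 z98 0.0818 want 0.08 yawerr -0.08
slot -0.027 562 u [-0.0774  0.0764] v 0.0042 z98 0.0862 want 0.085 yawerr 0.16
t [ 0.5072 -0.1556  0.597   0.0686  0.0087  0.0919]
-
slot -0.081 145 u [-0.0726  0.072 ] v 0.0003 z98 0.0824 want 0.08 yawerr -0.12
slot -0.027 228 u [-0.0784  0.075 ] v -0.001 z98 0.0869 want 0.085 yawerr 0.15
```

Both are seated and centred within about 1 mm. Now the small phone.

Call:
arm_command(
  commands=[
    [[0,-0.03,-0.6],[0,0,0]],
    [[0,0,-0.8],[0,0,0]],
    [[0,0,-0.8],[0,0,0]],
    [[0,0,-0.6],[0,0,0]],
    [[0,0,-0.2],[0,0,0]],
  ],
)

```text
time: 21.5
ee_pos: [0.5423, -0.2081, 0.0177]
tcp_rot: [[1.0, -0.016, -0.004], [-0.016, -1.0, 0.002], [-0.004, -0.002, -1.0]]
ft_force: [0.1, -0.2, -0.2]
grip_width: 0.032
grasp_force: 0.0
```

Call:
arm_command(
  commands=[
    [[0,0,0],[0,0,0]],
    [[0,0,0],[0,0,0]],
    [[0,0,0],[0,0,0]],
    [[0,0,0],[0,0,0]],
  ],
  jaw=13,
)

```text
time: 21.9
ee_pos: [0.5453, -0.2107, 0.0212]
tcp_rot: [[1.0, -0.017, 0.002], [-0.017, -1.0, -0.001], [0.002, 0.001, -1.0]]
ft_force: [-0.1, -0.8, -0.1]
grip_width: 0.0127
grasp_force: 0.0
```

Call:
arm_command(
  commands=[
    [[0,0,0],[0,0,0]],
    [[0,0,0],[0,0,0]],
    [[0,0,0],[0,0,0]],
    [[0,0,0],[0,0,0]],
  ],
  jaw=0,
)

```text
time: 22.3
ee_pos: [0.545, -0.2106, 0.0209]
tcp_rot: [[1.0, -0.017, 0.001], [-0.017, -1.0, -0.0], [0.001, 0.0, -1.0]]
ft_force: [-0.5, 0.2, 5.2]
grip_width: 0.0088
grasp_force: 20.0
```

Call:
arm_command(
  commands=[
    [[0,0,0.4],[0,0,0]],
    [[0,0,0.8],[0,0,0]],
    [[0,0,0.9],[0,0,0]],
    [[0,0,0.9],[0,0,0]],
    [[0,0,0.5],[0,0,0]],
  ],
)

```text
time: 22.8
ee_pos: [0.5452, -0.2108, 0.1276]
tcp_rot: [[1.0, -0.017, 0.003], [-0.017, -1.0, -0.001], [0.003, 0.001, -1.0]]
ft_force: [0.6, 0.3, -0.9]
grip_width: 0.0087
grasp_force: 20.0
```

Call:
arm_command(
  commands=[
    [[-0.167,0.9,0],[0,0,0.134]],
    [[-0.167,0.98,0],[0,0,0.134]],
    [[-0.167,0.98,0],[0,0,0.134]],
    [[-0.167,0.98,0],[0,0,0.134]],
    [[-0.167,0.98,0],[0,0,0.134]],
  ],
)

```text
time: 23.3
ee_pos: [0.5183, -0.0646, 0.1245]
tcp_rot: [[0.999, 0.053, -0.001], [0.053, -0.999, 0.0], [-0.001, -0.0, -1.0]]
ft_force: [-0.4, 0.1, -0.7]
grip_width: 0.0083
grasp_force: 20.0
```

Call:
arm_command(
  commands=[
    [[-0.167,0.98,0],[0,0,0.134]],
    [[-0.167,0.98,0],[0,0,0.134]],
    [[-0.167,0.98,0],[0,0,0.134]],
    [[-0.167,0.98,0],[0,0,0.134]],
    [[-0.167,0.98,0],[0,0,0.134]],
  ],
)

```text
time: 23.8
ee_pos: [0.4932, 0.0823, 0.1245]
tcp_rot: [[0.992, 0.123, -0.001], [0.123, -0.992, -0.0], [-0.001, 0.0, -1.0]]
ft_force: [0.2, -0.8, -1.7]
grip_width: 0.0087
grasp_force: 20.0
```

Call:
arm_command(
  commands=[
    [[-0.167,0.98,0],[0,0,0.134]],
    [[-0.167,0.98,0],[0,0,0.134]],
    [[-0.167,0.98,0],[0,0,0.134]],
    [[-0.167,0.98,0],[0,0,0.134]],
    [[-0.167,0.9,0],[0,0,0.134]],
  ],
)

```text
time: 24.3
ee_pos: [0.4682, 0.2269, 0.1245]
tcp_rot: [[0.981, 0.193, -0.001], [0.193, -0.981, -0.0], [-0.001, 0.0, -1.0]]
ft_force: [-0.3, 0.6, -1.0]
grip_width: 0.0085
grasp_force: 20.0
```

Call:
arm_command(
  commands=[
    [[0,0,0],[0,0,0]],
    [[0,0,0],[0,0,0]],
    [[0,0,0],[0,0,0]],
    [[0,0,0],[0,0,0]],
  ],
)

```text
time: 24.7
ee_pos: [0.4691, 0.2249, 0.1247]
tcp_rot: [[0.982, 0.191, -0.0], [0.191, -0.982, -0.0], [-0.001, 0.0, -1.0]]
ft_force: [0.2, 0.2, -2.0]
grip_width: 0.0087
grasp_force: 20.0
```

Call:
arm_command(
  commands=[
    [[0.02,0.01,-0.5],[0,0,0.02]],
    [[0,0,-0.7],[0,0,0]],
    [[0,0,-0.7],[0,0,0]],
    [[0,0,-0.5],[0,0,0]],
    [[0,0,-0.3],[0,0,0]],
  ],
)

```text
time: 25.2
ee_pos: [0.4683, 0.2249, 0.0413]
tcp_rot: [[0.981, 0.193, -0.003], [0.193, -0.981, -0.001], [-0.003, 0.001, -1.0]]
ft_force: [0.1, -0.8, -1.1]
grip_width: 0.0087
grasp_force: 20.0
```

Call:
arm_command(
  commands=[
    [[0,0,-0.2],[0,0,0]],
    [[0,0,-0.2],[0,0,0]],
    [[0,0,0],[0,0,0]],
    [[0,0,0],[0,0,0]],
    [[0,0,0],[0,0,0]],
  ],
)

```text
time: 25.7
ee_pos: [0.4704, 0.2265, 0.0326]
tcp_rot: [[0.981, 0.194, 0.001], [0.194, -0.981, 0.001], [0.001, -0.0, -1.0]]
ft_force: [0.4, 0.3, -1.4]
grip_width: 0.0088
grasp_force: 20.0
```

Call:
arm_command(
  commands=[
    [[-0.02,-0.03,-0.2],[0,0,0]],
    [[0,0,-0.2],[0,0,0]],
    [[0,0,0],[0,0,0]],
    [[0,0,0],[0,0,0]],
  ],
)

```text
time: 26.1
ee_pos: [0.4687, 0.2251, 0.0195]
tcp_rot: [[0.981, 0.194, -0.001], [0.194, -0.981, -0.0], [-0.001, 0.0, -1.0]]
ft_force: [-0.5, -0.6, -1.1]
grip_width: 0.009
grasp_force: 20.0
```

Call:
arm_command(
  commands=[
    [[0,0,-0.15],[0,0,0]],
    [[0,0,0],[0,0,0]],
    [[0,0,0],[0,0,0]],
  ],
)

```text
time: 26.4
ee_pos: [0.469, 0.2253, 0.0152]
tcp_rot: [[0.981, 0.194, -0.0], [0.194, -0.981, -0.0], [-0.0, 0.0, -1.0]]
ft_force: [0.6, -0.5, -1.5]
grip_width: 0.0087
grasp_force: 20.0
```

Call:
arm_command(
  commands=[
    [[0,0,-0.1],[0,0,0]],
    [[0,0,0],[0,0,0]],
    [[0,0,0],[0,0,0]],
  ],
)

```text
time: 26.7
ee_pos: [0.469, 0.2253, 0.0123]
tcp_rot: [[0.981, 0.194, -0.0], [0.194, -0.981, -0.0], [-0.0, 0.0, -1.0]]
ft_force: [0.1, 0.2, -0.5]
grip_width: 0.0086
grasp_force: 20.0
```

Call:
arm_command(
  commands=[
    [[0,0,-0.04],[0,0,0]],
    [[0,0,0],[0,0,0]],
    [[0,0,0],[0,0,0]],
  ],
)

```text
time: 27.0
ee_pos: [0.4691, 0.2253, 0.0112]
tcp_rot: [[0.981, 0.194, 0.0], [0.194, -0.981, 0.0], [0.0, -0.0, -1.0]]
ft_force: [0.3, -0.2, -0.8]
grip_width: 0.0088
grasp_force: 20.0
```

Call:
arm_command(
  commands=[
    [[0,0,-0.03],[0,0,0]],
    [[0,0,0],[0,0,0]],
    [[0,0,0],[0,0,0]],
  ],
)

```text
time: 27.3
ee_pos: [0.4693, 0.2254, 0.0107]
tcp_rot: [[0.981, 0.194, 0.0], [0.194, -0.981, 0.0], [0.0, -0.0, -1.0]]
ft_force: [-1.0, -0.6, 3.8]
grip_width: 0.0089
grasp_force: 20.0
```

Call:
arm_command(
  commands=[
    [[0,0,0],[0,0,0]],
    [[0,0,0],[0,0,0]],
    [[0,0,0],[0,0,0]],
    [[0,0,0],[0,0,0]],
  ],
  jaw=32,
)

```text
time: 27.7
ee_pos: [0.4691, 0.2253, 0.0101]
tcp_rot: [[0.981, 0.194, -0.0], [0.194, -0.981, -0.0], [-0.0, 0.0, -1.0]]
ft_force: [0.1, -0.4, -0.7]
grip_width: 0.0321
grasp_force: 0.0
```

Call:
arm_command(
  commands=[
    [[0,0,0.4],[0,0,0]],
    [[0,0,0.8],[0,0,0]],
    [[0,0,0.8],[0,0,0]],
    [[0,0,0.8],[0,0,0]],
    [[0,0,0.5],[0,0,0]],
  ],
)

```text
time: 28.2
ee_pos: [0.4704, 0.2259, 0.1122]
tcp_rot: [[0.981, 0.194, 0.003], [0.194, -0.981, 0.001], [0.003, -0.001, -1.0]]
ft_force: [0.9, 0.9, 1.1]
grip_width: 0.0324
grasp_force: 0.0
```

Call:
arm_command(
  commands=[
    [[0.192,-0.97,0],[0,0,-0.156]],
    [[0.192,-0.98,0],[0,0,-0.156]],
    [[0.192,-0.98,0],[0,0,-0.156]],
    [[0.192,-0.98,0],[0,0,-0.156]],
    [[0.192,-0.98,0],[0,0,-0.156]],
  ],
)

```text
time: 28.7
ee_pos: [0.4979, 0.0775, 0.1097]
tcp_rot: [[0.994, 0.113, 0.0], [0.113, -0.994, 0.0], [0.0, -0.0, -1.0]]
ft_force: [0.6, -0.1, 0.3]
grip_width: 0.032
grasp_force: 0.0
```

Call:
arm_command(
  commands=[
    [[0.192,-0.98,0],[0,0,-0.156]],
    [[0.192,-0.98,0],[0,0,-0.156]],
    [[0.192,-0.98,0],[0,0,-0.156]],
    [[0.192,-0.98,0],[0,0,-0.156]],
    [[0.192,-0.98,0],[0,0,-0.156]],
  ],
)

```text
time: 29.2
ee_pos: [0.5267, -0.0696, 0.1096]
tcp_rot: [[1.0, 0.031, 0.0], [0.031, -1.0, 0.0], [0.0, -0.0, -1.0]]
ft_force: [0.9, -0.5, 0.3]
grip_width: 0.0321
grasp_force: 0.0
```

Call:
arm_command(
  commands=[
    [[0.192,-0.98,0],[0,0,-0.156]],
    [[0.192,-0.98,0],[0,0,-0.156]],
    [[0.192,-0.98,0],[0,0,-0.156]],
    [[0,0,0],[0,0,0]],
    [[0,0,0],[0,0,0]],
  ],
)

```text
time: 29.7
ee_pos: [0.5437, -0.1568, 0.1093]
tcp_rot: [[1.0, -0.018, -0.001], [-0.018, -1.0, 0.001], [-0.001, -0.001, -1.0]]
ft_force: [-0.9, -0.3, -0.3]
grip_width: 0.0318
grasp_force: 0.0
```

```bash
python3 chk.py
```

```text
s [ 0.5448 -0.1535  1.1721  0.141   0.01    0.0922]
-
slot -0.081 367 u [-0.0732  0.0702] v 0.0036 z98 0.0817 want 0.08 yawerr 0.1
slot -0.027 564 u [-0.0767  0.0766] v 0.0042 z98 0.0861 want 0.085 yawerr 0.16
slot 0.027 297 u [-0.0622  0.0621] v 0.0036 z98 0.0758 want 0.074 yawerr 0.27
-
-
slot -0.081 142 u [-0.0728  0.071 ] v 0.0002 z98 0.0819 want 0.08 yawerr -0.1
slot -0.027 227 u [-0.0786  0.0756] v -0.0011 z98 0.087 want 0.085 yawerr 0.16
slot 0.027 179 u [-0.0626  0.0607] v -0.0011 z98 0.0762 want 0.074 yawerr 0.3
```

Three are good. Last is the cased phone.

Call:
arm_command(
  commands=[
    [[0,0,-0.6],[0,0,0]],
    [[0,0,-0.75],[0,0,0]],
    [[0,0,-0.75],[0,0,0]],
    [[0,0,-0.6],[0,0,0]],
    [[0,0,-0.1],[0,0,0]],
  ],
)

```text
time: 30.3
ee_pos: [0.5414, -0.1544, 0.0228]
tcp_rot: [[1.0, -0.015, -0.005], [-0.015, -1.0, 0.002], [-0.005, -0.002, -1.0]]
ft_force: [-0.5, 0.9, 0.2]
grip_width: 0.0321
grasp_force: 0.0
```

Call:
arm_command(
  commands=[
    [[0,0,0],[0,0,0]],
    [[0,0,0],[0,0,0]],
    [[0,0,0],[0,0,0]],
    [[0,0,0],[0,0,0]],
  ],
  jaw=13,
)

```text
time: 30.7
ee_pos: [0.5449, -0.1568, 0.0265]
tcp_rot: [[1.0, -0.017, 0.002], [-0.017, -1.0, -0.001], [0.002, 0.001, -1.0]]
ft_force: [-0.4, -0.2, 0.4]
grip_width: 0.0129
grasp_force: 0.0
```

Call:
arm_command(
  commands=[
    [[0,0,0],[0,0,0]],
    [[0,0,0],[0,0,0]],
    [[0,0,0],[0,0,0]],
    [[0,0,0],[0,0,0]],
  ],
  jaw=0,
)

```text
time: 31.1
ee_pos: [0.5447, -0.1568, 0.0262]
tcp_rot: [[1.0, -0.017, 0.001], [-0.017, -1.0, -0.0], [0.001, 0.0, -1.0]]
ft_force: [-0.3, 0.5, 5.4]
grip_width: 0.0092
grasp_force: 20.0
```

Call:
arm_command(
  commands=[
    [[0,0,0.4],[0,0,0]],
    [[0,0,0.8],[0,0,0]],
    [[0,0,0.9],[0,0,0]],
    [[0,0,0.9],[0,0,0]],
    [[0,0,0.4],[0,0,0]],
  ],
)

```text
time: 31.6
ee_pos: [0.5454, -0.1571, 0.1302]
tcp_rot: [[1.0, -0.017, 0.004], [-0.017, -1.0, -0.001], [0.004, 0.001, -1.0]]
ft_force: [0.2, -0.6, -1.8]
grip_width: 0.009
grasp_force: 20.0
```

Call:
arm_command(
  commands=[
    [[-0.19,0.9,0],[0,0,0.134]],
    [[-0.19,0.98,0],[0,0,0.134]],
    [[-0.19,0.98,0],[0,0,0.134]],
    [[-0.19,0.98,0],[0,0,0.134]],
    [[-0.19,0.98,0],[0,0,0.134]],
  ],
)

```text
time: 32.1
ee_pos: [0.5143, -0.011, 0.1265]
tcp_rot: [[0.999, 0.053, -0.001], [0.053, -0.999, 0.0], [-0.001, -0.0, -1.0]]
ft_force: [-0.1, 0.2, -1.1]
grip_width: 0.0089
grasp_force: 20.0
```

Call:
arm_command(
  commands=[
    [[-0.19,0.98,0],[0,0,0.134]],
    [[-0.19,0.98,0],[0,0,0.134]],
    [[-0.19,0.98,0],[0,0,0.134]],
    [[-0.19,0.98,0],[0,0,0.134]],
    [[-0.19,0.98,0],[0,0,0.134]],
  ],
)

```text
time: 32.6
ee_pos: [0.4859, 0.136, 0.1266]
tcp_rot: [[0.992, 0.124, -0.001], [0.124, -0.992, -0.0], [-0.001, 0.0, -1.0]]
ft_force: [0.2, -0.2, -1.4]
grip_width: 0.0091
grasp_force: 20.0
```

Call:
arm_command(
  commands=[
    [[-0.19,0.98,0],[0,0,0.134]],
    [[-0.19,0.98,0],[0,0,0.134]],
    [[-0.19,0.98,0],[0,0,0.134]],
    [[-0.19,0.96,0],[0,0,0.134]],
    [[-0.19,0.9,0],[0,0,0.134]],
  ],
)

```text
time: 33.1
ee_pos: [0.4574, 0.2799, 0.1265]
tcp_rot: [[0.981, 0.193, -0.001], [0.193, -0.981, -0.001], [-0.001, 0.0, -1.0]]
ft_force: [1.0, -0.3, -1.0]
grip_width: 0.0087
grasp_force: 20.0
```

Call:
arm_command(
  commands=[
    [[0,0,0],[0,0,0]],
    [[0,0,0],[0,0,0]],
    [[0,0,0],[0,0,0]],
    [[0,0,0],[0,0,0]],
  ],
)

```text
time: 33.5
ee_pos: [0.4585, 0.2779, 0.127]
tcp_rot: [[0.982, 0.191, -0.0], [0.191, -0.982, -0.001], [-0.001, 0.0, -1.0]]
ft_force: [0.1, 0.0, -2.7]
grip_width: 0.0084
grasp_force: 20.0
```

Call:
arm_command(
  commands=[
    [[0.02,0,-0.5],[0,0,0.02]],
    [[0,0,-0.7],[0,0,0]],
    [[0,0,-0.7],[0,0,0]],
    [[0,0,-0.5],[0,0,0]],
    [[0,0,-0.1],[0,0,0]],
  ],
)

```text
time: 34.0
ee_pos: [0.4571, 0.2774, 0.0493]
tcp_rot: [[0.981, 0.194, -0.005], [0.194, -0.981, -0.002], [-0.005, 0.002, -1.0]]
ft_force: [-0.5, -0.2, -0.7]
grip_width: 0.009
grasp_force: 20.0
```

Call:
arm_command(
  commands=[
    [[0,-0.02,-0.2],[0,0,0]],
    [[0,0,-0.2],[0,0,0]],
    [[0,0,0],[0,0,0]],
    [[0,0,0],[0,0,0]],
    [[0,0,0],[0,0,0]],
  ],
)

```text
time: 34.5
ee_pos: [0.4596, 0.2787, 0.041]
tcp_rot: [[0.981, 0.194, 0.001], [0.194, -0.981, 0.001], [0.001, -0.0, -1.0]]
ft_force: [0.0, -0.2, -1.2]
grip_width: 0.0087
grasp_force: 20.0
```

Call:
arm_command(
  commands=[
    [[0,0,-0.2],[0,0,0]],
    [[0,0,-0.2],[0,0,0]],
    [[0,0,0],[0,0,0]],
    [[0,0,0],[0,0,0]],
  ],
)

```text
time: 34.9
ee_pos: [0.4586, 0.2782, 0.0278]
tcp_rot: [[0.981, 0.194, -0.001], [0.194, -0.981, -0.001], [-0.001, 0.0, -1.0]]
ft_force: [-0.4, 0.4, -0.8]
grip_width: 0.0095
grasp_force: 20.0
```

Call:
arm_command(
  commands=[
    [[0,0,-0.2],[0,0,0]],
    [[0,0,0],[0,0,0]],
    [[0,0,0],[0,0,0]],
  ],
)

```text
time: 35.2
ee_pos: [0.4589, 0.2783, 0.022]
tcp_rot: [[0.981, 0.194, -0.001], [0.194, -0.981, -0.0], [-0.001, 0.0, -1.0]]
ft_force: [0.0, 0.6, -0.5]
grip_width: 0.009
grasp_force: 20.0
```

Call:
arm_command(
  commands=[
    [[0,0,-0.1],[0,0,0]],
    [[0,0,0],[0,0,0]],
    [[0,0,0],[0,0,0]],
  ],
)

```text
time: 35.5
ee_pos: [0.459, 0.2783, 0.0192]
tcp_rot: [[0.981, 0.194, -0.0], [0.194, -0.981, -0.0], [-0.0, 0.0, -1.0]]
ft_force: [0.1, -0.3, -1.5]
grip_width: 0.0089
grasp_force: 20.0
```

Call:
arm_command(
  commands=[
    [[0,0,-0.08],[0,0,0]],
    [[0,0,0],[0,0,0]],
    [[0,0,0],[0,0,0]],
  ],
)

```text
time: 35.8
ee_pos: [0.459, 0.2784, 0.0168]
tcp_rot: [[0.981, 0.194, -0.0], [0.194, -0.981, -0.0], [-0.0, 0.0, -1.0]]
ft_force: [0.2, -0.6, -0.8]
grip_width: 0.0093
grasp_force: 20.0
```

Call:
arm_command(
  commands=[
    [[0,0,-0.03],[0,0,0]],
    [[0,0,0],[0,0,0]],
    [[0,0,0],[0,0,0]],
  ],
)

```text
time: 36.1
ee_pos: [0.4592, 0.2785, 0.0162]
tcp_rot: [[0.981, 0.194, 0.0], [0.194, -0.981, 0.0], [0.0, -0.0, -1.0]]
ft_force: [-0.9, -0.0, -0.4]
grip_width: 0.0089
grasp_force: 20.0
```

Now at the seating height. A small nudge for contact, then release and retreat up and back.

Call:
arm_command(
  commands=[
    [[0,0,-0.02],[0,0,0]],
    [[0,0,0],[0,0,0]],
    [[0,0,0],[0,0,0]],
  ],
)

```text
time: 36.4
ee_pos: [0.4593, 0.2785, 0.016]
tcp_rot: [[0.981, 0.194, 0.0], [0.194, -0.981, 0.0], [0.0, -0.0, -1.0]]
ft_force: [-1.2, -0.3, 5.8]
grip_width: 0.0091
grasp_force: 20.0
```

Call:
arm_command(
  commands=[
    [[0,0,0],[0,0,0]],
    [[0,0,0],[0,0,0]],
    [[0,0,0],[0,0,0]],
    [[0,0,0],[0,0,0]],
  ],
  jaw=32,
)

```text
time: 36.8
ee_pos: [0.459, 0.2783, 0.0152]
tcp_rot: [[0.981, 0.194, -0.0], [0.194, -0.981, -0.0], [-0.0, 0.0, -1.0]]
ft_force: [-0.2, 0.6, 0.1]
grip_width: 0.032
grasp_force: 0.0
```

Call:
arm_command(
  commands=[
    [[0,0,0.4],[0,0,0]],
    [[0,0,0.8],[0,0,0]],
    [[0,0,0.9],[0,0,0]],
    [[0,0,0.9],[0,0,0]],
    [[0,0,0.9],[0,0,0]],
  ],
)

```text
time: 37.3
ee_pos: [0.4592, 0.2785, 0.1344]
tcp_rot: [[0.981, 0.194, 0.001], [0.194, -0.981, 0.0], [0.001, -0.0, -1.0]]
ft_force: [1.1, 0.1, -0.8]
grip_width: 0.0317
grasp_force: 0.0
```

Call:
arm_command(
  commands=[
    [[0,-0.9,0.5],[0,0,0]],
    [[0,-0.9,0.5],[0,0,0]],
    [[0,-0.9,0],[0,0,0]],
    [[0,-0.9,0],[0,0,0]],
    [[0,-0.9,0],[0,0,0]],
  ],
)

```text
time: 37.8
ee_pos: [0.4593, 0.1425, 0.1637]
tcp_rot: [[0.981, 0.195, 0.002], [0.195, -0.981, 0.0], [0.002, -0.0, -1.0]]
ft_force: [0.2, -1.5, 0.0]
grip_width: 0.0319
grasp_force: 0.0
```

Call:
arm_command(
  commands=[
    [[0,-0.9,0],[0,0,0]],
    [[0,-0.9,0],[0,0,0]],
    [[0,-0.9,0],[0,0,0]],
    [[0,-0.9,0],[0,0,0]],
    [[0,-0.9,0],[0,0,0]],
  ],
)

```text
time: 38.3
ee_pos: [0.4592, 0.0073, 0.1634]
tcp_rot: [[0.981, 0.194, 0.001], [0.194, -0.981, -0.0], [0.001, 0.0, -1.0]]
ft_force: [0.7, -0.0, -0.4]
grip_width: 0.0322
grasp_force: 0.0
```

Call:
arm_command(
  commands=[
    [[0,-0.9,0],[0,0,0]],
    [[0,-0.9,0],[0,0,0]],
    [[0,-0.9,0],[0,0,0]],
    [[0,0,0],[0,0,0]],
    [[0,0,0],[0,0,0]],
  ],
)

```text
time: 38.8
ee_pos: [0.4592, -0.0728, 0.163]
tcp_rot: [[0.981, 0.193, 0.001], [0.193, -0.981, 0.0], [0.001, -0.0, -1.0]]
ft_force: [0.7, 0.2, -0.5]
grip_width: 0.032
grasp_force: 0.0
```

```bash
python3 chk.py; python3 - <<'E'
from h import *
s=cams.read_camera("scene")["pixels"][215:345,230:350,::-1];t=cams.read_camera("top")["pixels"][165:245,195:305,::-1]
cv2.imwrite("pics/z.png",np.hstack([cv2.resize(s,(360,390),interpolation=cv2.INTER_CUBIC),cv2.resize(t,(430,390),interpolation=cv2.INTER_CUBIC)]))
E
```

```text
-
-
slot -0.081 370 u [-0.0721  0.0702] v 0.0036 z98 0.0817 want 0.08 yawerr 0.02
slot -0.027 553 u [-0.0767  0.0776] v 0.0041 z98 0.0864 want 0.085 yawerr 0.11
slot 0.027 295 u [-0.0617  0.0624] v 0.0036 z98 0.0755 want 0.074 yawerr 0.31
slot 0.081 586 u [-0.0722  0.0726] v 0.0057 z98 0.0838 want 0.082 yawerr 0.21
-
-
slot -0.081 149 u [-0.0754  0.0716] v 0.0002 z98 0.0821 want 0.08 yawerr -0.09
slot -0.027 229 u [-0.0781  0.0754] v -0.0011 z98 0.0871 want 0.085 yawerr 0.17
slot 0.027 176 u [-0.0625  0.0611] v -0.0011 z98 0.0762 want 0.074 yawerr 0.27
slot 0.081 277 u [-0.0733  0.0697] v -0.0008 z98 0.0847 want 0.082 yawerr -0.04
```

View pics/z.png

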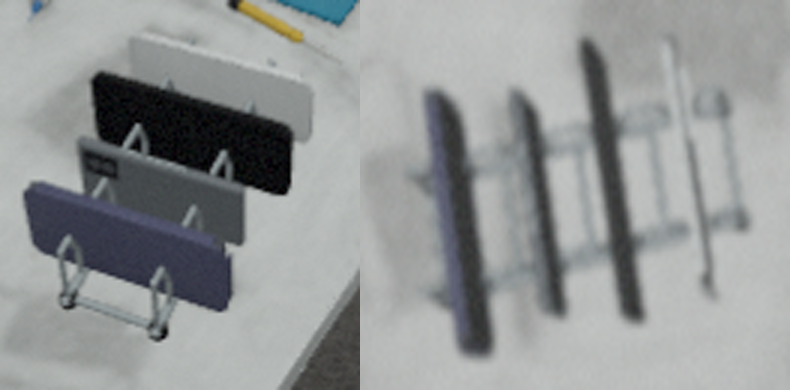

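All four stand seated in the wire rack in the right order: cased, small, dark, shell, at columns 455, 540, 610 and 690 in the top crop. I hand in.

```bash
python3 -c "
from cell import job
print(job.close_job())"
```

```text
the job is handed in; nothing more can be done
None
```

All four phones stand fully down in the wire rack in their original left-to-right order, centred to within about 2 mm. I handed the job in at about 39 s. My first try at the bare shell came down on its top edge at about 6 N and tipped it a few mm, because the real fingertips sit about 31 mm above the reported TCP; I then allowed for that offset.

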